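Key and seat the filter cover of a desktop air purifier

TASK

The filter cover of the small white air purifier has been dropped in the wrong way round: it stands proud on the filter and the purifier will not start. With the shut fingertips push the raised bar round, whichever way you like, until the notch in the cover's edge is over the orange key, then press the cover straight down until it is fully home, level and flush with the rim, and take the hand away. Only push and press, do not lift the cover out, do not press hard, and leave the other things on the desk where they are.

Things in the scene. Friction and masses are not known exactly. Their poses are not given: they have to be found in the camera images.
- purifier: White round air purifier with dark louvres, fixed on the desk, 116 mm across, 115 mm high. Origin: centre of its underside, on the desk; z up; x points from its axis to the orange key. In its top is a round well, 91 mm across and 14 mm deep; the flat rim round it (46 to 57 mm from the axis) is 115 mm above the desk.
- cover: Dark grey round filter cover, loose, 84 mm across, 14 mm thick, 0.22 kg. Origin: centre of the disc's underside; z up; x points from its axis to its notch. A 45 mm spigot below it in the purifier's bore (1 mm play) keeps it on the purifier's axis; it turns either way without end. Underside above the desk: 108 mm at the start (7 mm proud), 101 mm when home (disc top flush with the rim).
- notch (a point): Middle of the notch at the height of the disc's top: 37 mm from the cover's axis along its x, 14 mm above its underside. The notch is cut through the cover's edge, 13 mm wide, from 32 mm radius outward.
- key (a point): Point over the orange key at rim height, 37 mm from the purifier's axis; the notch point meets it when the cover is home. The key: a 9 mm wide pin with rounded top in the well, 33.5 to 46 mm from the axis, top 107.5 mm above the desk; its orange tail runs over the rim and always shows. The cover goes down only if the notch is within about 3 degrees of it (its round top helps up to about 5).
- bar_top (a point): Centre of the top of the light grey bar on the cover, on its axis, 32 mm above the cover's underside (140 mm above the desk at the start, 133 mm home). The bar is 72 mm long along the cover's x, 14 mm wide, 18 mm high above the disc; an orange dot marks its notch end. Pushed sideways near an end, the cover turns with under 2 N and stops when no longer pushed.
- gasket (a joint): Stiff sliding filter ring, hidden below the cover, that carries it: 0 m raised (start), 0.007 m pressed home on a hard stop. It stays where it is pushed; about 6 to 8 N straight down on the bar's middle moves it. With the notch off the key, a press only leans the cover on the key, 1 to 2 mm down; it can still be turned.
- notebook: Bystander: dark red leather notebook lying flat, 155x113x17 mm; origin at the centre of its underside.
- ball_pen: Bystander: silver ball pen lying on the notebook, 12x139x12 mm, long axis y; origin at the centre of its underside.
- mouse: Bystander: light grey cordless mouse, 111x60x36 mm, long axis x; origin at the centre of its underside.
- glasses_case: Bystander: dark red hard spectacle case, 58x155x36 mm, long axis y; origin at the centre of its underside.
- usb_stick: Bystander: black memory stick, 18x50x8 mm, long axis y; origin at the centre of its underside.
- eraser: Bystander: blue and white eraser, 21x45x12 mm, long axis y; origin at the centre of its underside.

How it is judged:
At the end, for the whole second after the job is handed in: The cover's notch point is within 4 mm (seen from above) of the key point and no more than 1.5 mm above it, the middle of the bar is no more than 1.5 mm above its home height, the cover is level within 0.03 rad and at rest (horizontal distance between notch and key below 0.004 m and z of notch in the frame of key below 0.0015 m and z of bar_top in the frame of purifier below 0.1345 m and angle between cover's own z axis and vertical below 0.03 rad and linear speed of cover below 0.01 m/s and angular speed of cover below 0.1 rad/s); the robot touches nothing.
It fails at once if the cover is lifted: the middle of its bar rises more than 6 mm above where it started (z of bar_top in the frame of purifier above 0.146 m).
It fails at once if the cover is tipped by more than 0.2 rad (angle between cover's own z axis and vertical above 0.2 rad).
It fails at once if the fingers press on the cover with more than 60 N (contact force between the fingers and cover above 60 N).
It fails at once if a bystander (notebook, pen, mouse, spectacle case, memory stick, eraser) is moved by more than 20 mm (distance of any of notebook, ball_pen, mouse, glasses_case, usb_stick, eraser from where it was at the start of the episode above 0.02 m).
It also fails if it takes over 45 s, if anything falls off the work surface, if the arm or the gripper's body presses on something with over 40 N, if the wrist force passes 120 N, or if a joint passes its speed limit or range.

ROBOT

A 7-joint arm with a two-finger parallel gripper is mounted at the origin on the work surface; the furniture and walls round the work are solid. World frame = base frame: x ahead of the robot, y to its left, z up, the work surface at z = 0. Lengths are in m, angles in rad, forces in N, time in s.
With the tool pointing down it reaches from about 0.35 to 0.9 m from the base axis. Payload 8.1 kg.
Tool frame: the origin (TCP) lies at the very end of the fingers, on their centre line; the grasp point (between the pads) lies 19 mm behind it; x points along the fingers, y is the direction in which the jaws open and shut, and the axes are right-handed (so a half turn about x gives the same grasp; the last joint's range is limited). The gripper opens to 92 mm and grips with 3 to 60 N. Pads are 19 mm wide; open, the fingers measure 130 mm over their backs; the gripper's body (75 mm by 190 mm) begins 47 mm behind the grasp point.
Start: joints at [1.238, 0.434, 0.025, 1.573, -0.012, 1.134, -0.075], TCP at [0.142, -0.609, 0.193] pointing down, gripper open.
Joint ranges: [-2.62, 2.62], [-0.44, 2.09], [-1.27, 1.32], [0.08, 2.57], [-1.32, 4.46], [0.12, 2], [-2.74, 2.74]. Speed limits (rad/s): [2.22, 2.22, 3.01, 3.01, 3.14, 3.14, 3.14].

INTERFACE

Orientations are given as a rotation vector (axis times angle).
In Python, from cell import arm gives the robot as it stands.
- The arm moves only by the tool servo_tool, never from a script. Its argument "plan" is a list of rows, each a list of 2 entries, a list of its own where there are three numbers: the shift along the world's x, y, z in cm, then the turn, a rotation vector about the world's x, y, z in degrees. A call has 1 to 12 rows; each row is the pose to reach, as a shift and turn from the pose measured when the call began; what a row does not reach only later rows make up. A row lasts 1/10 s, in which the tool goes at most 50 mm and 8.59 degrees, less where a joint would pass 70% of its speed; a pose out of reach is approached as far as the arm can. A call with a gripper value outside its range is refused whole. "grip" is the opening, from 0 (shut) to 1 (fully open), set as the call begins (left out, the last holds). The fingers move at their own pace and stop on an object; "squeeze" is the grip in N (left out, the last holds). Time passes only in rows, so rows that repeat a pose let the fingers close. It gives the time, the measured TCP pose, the force and the opening at its end, in the units of the state.
- arm.observe(): the state, without advancing time (a new reading comes with each control period).
- arm.get_image(name): name is "side" or "top" or "wrist"; returns a dict with "frame" (420x560x3 uint8, blue, green, red), "fx", "fy", "cx", "cy" (pixels), "position" and "rotation" of the camera in the world. Camera axes: x right, y down, z forward; pixel columns grow to the right and rows downward; lengths in m; the calibration is good to about 2 mm. The wrist camera is an equidistant fisheye: a pixel r from the principal point sees the ray r / f radians off the axis. A picture is of the moment at which its call begins. There is no depth.
- arm.sign_off(): hands the job in, once; it reports no verdict.
Trained networks look in a picture, given as the dict that the camera call returned (one of the last four; its "shot" number tells which), for a name from the list of things; names that differ only in an ending like _2 or _b are one class to them, and where a whole thing is asked for, a point or a joint stands for the part that bears it (a point fixed in the world has none). Each returns a list of dicts, best first, with "score" (0 to 1); they miss things now and then, are a little off and sometimes report something else, mostly with a low value. They report only what shows in the picture. A call takes as long as a camera call.
- arm.search_frame(picture, query): "at" ([column, row] in pixels, amid what is visible of it).
- arm.trace(picture, query): "pixels" (420x560 bool, what is visible of it) and "at" ([column, row] in pixels, amid what is visible of it).
The state is a dict: "clock": time; "joints": joint angles; "dq": joint speeds; "joint_efforts": joint torques, N m; "position": TCP position; "ee_rot": TCP orientation; "force": force on the tool from outside, world axes, zero at the start; "ft_torque": the same for the moment, N m; "width": opening from 0.0 (shut) to 1.0 (fully open).
Only numpy, scipy, OpenCV 4.12 (cv2) and the standard library are available. Lean on these libraries where they do the work, as an engineer would, in place of code of your own. Each camera call takes 0.05 s, during which the arm holds its last target.

## Working session

There is one attempt and no reset: what is moved stays moved. The work goes in short steps, Python scripts to look and compute and a tool call to move; the robot and the scene stay as the last step left them, time stands still between calls to the robot, and variables do not carry over. Pictures are saved under pics/ and viewed, and the job is handed in when it is done.

Besides the shell and the picture viewer there is one more tool, called after "Emit:" by a JSON object that holds its "fn" and its "kwargs", one argument or row to a line. servo_tool: Moves the arm, as the interface text tells. Its arguments: {"type":"object","properties":{"plan":{"type":"array","items":{"type":"array"}},"grip":{"type":"number"},"squeeze":{"type":"number"}},"required":["plan"]}

```bash
mkdir -p pics
python3 - <<'E'
from cell import arm
import cv2,numpy as np
s=arm.observe();print({k:np.round(v,3) for k,v in s.items()})
for n in ("side","top","wrist"):
    p=arm.get_image(n);cv2.imwrite(f"pics/{n}0.png",p["frame"])
    print(n,p["fx"],p["cx"],p["cy"],np.round(p["position"],3),np.round(p["rotation"],3).tolist())
    for q in ("purifier","cover","notch","key","bar_top"):
        print(q,[(np.round(d["at"]).tolist(),round(d["score"],2)) for d in arm.search_frame(p,q)[:2]])
E
```

```text
{'clock': np.float64(0.0), 'joints': array([ 1.238,  0.435,  0.025,  1.574, -0.012,  1.134, -0.075]), 'dq': array([ 0.   , -0.   ,  0.002,  0.   ,  0.   , -0.   ,  0.   ]), 'joint_efforts': array([-1.0000e-03, -6.6785e+01,  9.8500e-01, -3.1446e+01, -6.1000e-02,
        4.3000e-02,  0.0000e+00]), 'position': array([ 0.142, -0.608,  0.192]), 'ee_rot': array([ 2.1  ,  0.244, -2.101]), 'force': array([0.758, 0.065, 0.801]), 'ft_torque': array([-0.029,  0.025, -0.043]), 'width': np.float64(1.002)}
side 489.4085569096227 287.568784498286 205.74337165861073 [ 0.73  -0.584  0.752] [-2.386, -0.565, 0.228]
purifier [([345.0, 202.0], 0.66)]
cover [([352.0, 171.0], 0.82)]
notch [([350.0, 175.0], 0.9), ([275.0, 160.0], 0.45)]
key [([344.0, 206.0], 0.77)]
bar_top [([351.0, 171.0], 0.88)]
top 424.1600688064425 280.8158925857712 209.11251332078606 [ 0.394 -0.141  1.05 ] [-2.201, 2.173, -0.063]
purifier [([229.0, 181.0], 0.87)]
cover [([214.0, 170.0], 0.67)]
notch [([215.0, 168.0], 0.73)]
key [([226.0, 180.0], 0.55)]
bar_top [([211.0, 165.0], 0.91)]
wrist 325.19226210127806 278.6255934492783 208.2631025031925 [ 0.22  -0.59   0.384] [2.268, -1.799, -0.269]
purifier []
cover []
notch []
key []
bar_top []
```

Run:
```python
import cv2
a=cv2.imread("pics/top0.png");cv2.imwrite("pics/topz.png",cv2.resize(a[110:240,150:300],None,fx=4,fy=4,interpolation=cv2.INTER_CUBIC))
a=cv2.imread("pics/side0.png");cv2.imwrite("pics/sidez.png",cv2.resize(a[110:290,260:440],None,fx=3.2,fy=3.2,interpolation=cv2.INTER_CUBIC))
```

```text
(no output)
```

View pics/top0.png

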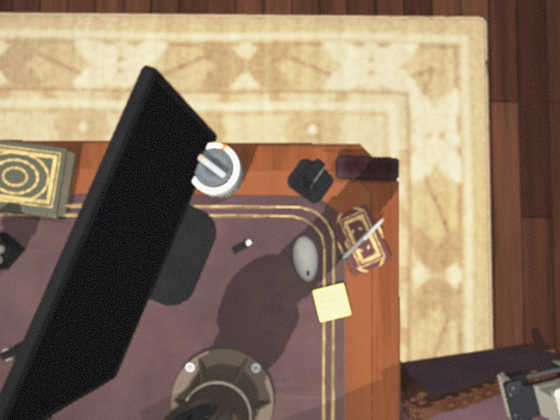

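View pics/side0.png

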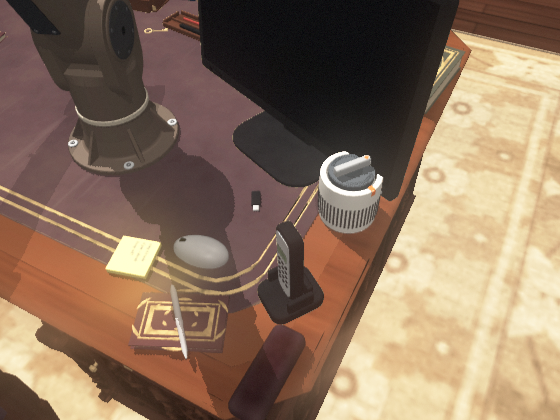

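```bash
sleep 0
```

```text
(no output)
```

View pics/topz.png

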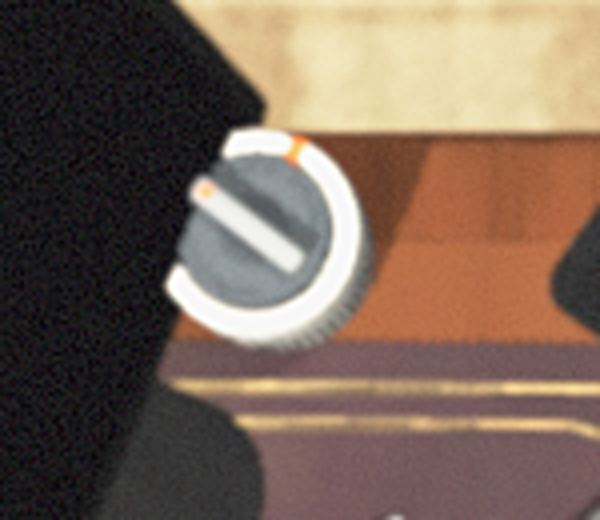

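View pics/sidez.png

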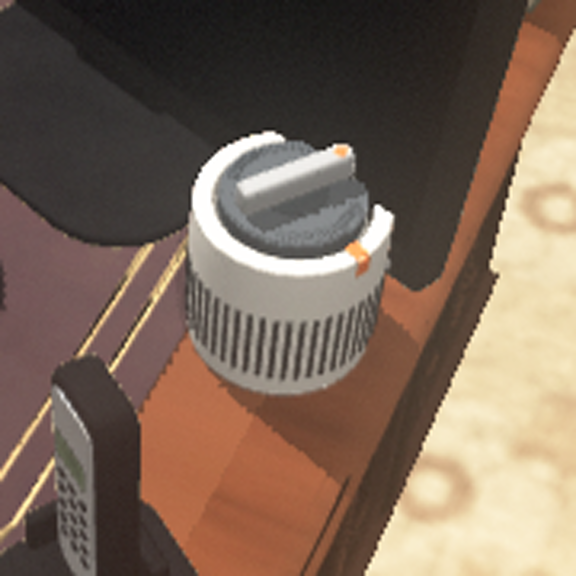

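```bash
cat > h.py <<'E'
import numpy as np,cv2
from scipy.spatial.transform import Rotation as R
def ray(p,px,fish=False):
    x=(px[0]-p["cx"])/p["fx"];y=(px[1]-p["cy"])/p["fy"]
    if fish:
        r=np.hypot(x,y);d=np.array([x/r*np.sin(r),y/r*np.sin(r),np.cos(r)])
    else: d=np.array([x,y,1.])
    rot=np.array(p["rotation"]);M=R.from_rotvec(rot).as_matrix() if rot.shape==(3,) else rot
    return np.array(p["position"]),M@(d/np.linalg.norm(d))
def onz(p,px,z,fish=False):
    o,d=ray(p,px,fish);return o+d*(z-o[2])/d[2]
def tri(*rs):
    A=0;b=0
    for o,d in rs:
        P=np.eye(3)-np.outer(d,d);A=A+P;b=b+P@o
    x=np.linalg.solve(A,b)
    return x,[float(np.linalg.norm((np.eye(3)-np.outer(d,d))@(x-o))) for o,d in rs]
def proj(p,X,fish=False):
    rot=np.array(p["rotation"]);M=R.from_rotvec(rot).as_matrix() if rot.shape==(3,) else rot
    c=(np.atleast_2d(X)-np.array(p["position"]))@M
    if fish:
        r=np.hypot(c[:,0],c[:,1]);t=np.arctan2(r,c[:,2]);s=t/np.maximum(r,1e-9)
        return np.c_[p["cx"]+p["fx"]*c[:,0]*s,p["cy"]+p["fy"]*c[:,1]*s]
    return np.c_[p["cx"]+p["fx"]*c[:,0]/c[:,2],p["cy"]+p["fy"]*c[:,1]/c[:,2]]
E
python3 - <<'E'
from cell import arm
from h import *
t=arm.get_image("top");s=arm.get_image("side")
f=lambda p:np.round(p,4)
T=lambda u,v:(150+u/4,110+v/4); S=lambda u,v:(260+u/3.2,110+v/3.2)
# white crop coords
print("monitor corner bottom",[f(q) for q in tri(ray(t,(215,137)),ray(s,(390,200)))])
print("foot pts side",f(onz(s,(300,180),0)),f(onz(s,(233,135),0)))
for nm,p,F,dot,key,far in (("top",t,T,(207,188),(298,150),(298,265)),("side",s,S,(341,152),(360,250),(243,190))):
    print(nm,"dot",f(onz(p,F(*dot),.14)),"farend",f(onz(p,F(*far),.14)),"key",f(onz(p,F(*key),.115)))
a=tri(ray(t,T(207,188)),ray(s,S(341,152)));print(a)
a=tri(ray(t,T(298,150)),ray(s,S(360,247)));print(a)
E
```

```text
monitor corner bottom [array([0.6217, 0.0201, 0.073 ]), array([0.0005, 0.0005])]
foot pts side [0.4216 0.0543 0.    ] [0.2208 0.1142 0.    ]
top dot [0.5622 0.037  0.14  ] farend [ 0.5207 -0.0133  0.14  ] key [ 0.5888 -0.0084  0.115 ]
side dot [0.5613 0.0372 0.14  ] farend [ 0.5241 -0.014   0.14  ] key [ 0.5914 -0.0049  0.115 ]
(array([0.56174271, 0.03667444, 0.14075389]), [0.0003006744531122418, 0.00030067445311218955])
(array([ 0.58982317, -0.00789582,  0.11903667]), [0.002102350400774908, 0.0021023504007750098])
```

Run:
```python
from cell import arm
from h import *
t=arm.get_image("top");s=arm.get_image("side")
f=lambda p:np.round(p,4)
for z in (.06,.073,.09,.115,.14): print(z,f(onz(t,(215,137),z)),f(onz(t,(195,195),z)),f(onz(t,(120,370),z)), "side bottom",f(onz(s,(390,200),z)),f(onz(s,(203,65),z)))
for z in (.2,.3,.4,.5): print(z,f(onz(t,(150,68),z)),f(onz(s,(455,5),z)))
a=s["frame"];cv2.imwrite("pics/sz.png",cv2.resize(a[0:240,190:480],None,fx=2.5,fy=2.5,interpolation=cv2.INTER_CUBIC))
a=t["frame"];a=cv2.convertScaleAbs(a,alpha=2,beta=10);cv2.imwrite("pics/tz.png",cv2.resize(a[50:420,0:300],None,fx=1.6,fy=1.6,interpolation=cv2.INTER_CUBIC))
```

```text
0.06 [0.6251 0.0224 0.06  ] [0.4868 0.0663 0.06  ] [0.0828 0.2277 0.06  ] side bottom [0.6192 0.0313 0.06  ] [0.0613 0.2475 0.06  ]
0.073 [0.6221 0.0203 0.073 ] [0.4856 0.0635 0.073 ] [0.0869 0.2229 0.073 ] side bottom [0.6213 0.0198 0.073 ] [0.0738 0.2319 0.073 ]
0.09 [0.6181 0.0175 0.09  ] [0.484 0.06  0.09 ] [0.0922 0.2165 0.09  ] side bottom [0.624  0.0046 0.09  ] [0.0903 0.2115 0.09  ]
0.115 [0.6122 0.0134 0.115 ] [0.4816 0.0547 0.115 ] [0.1001 0.2072 0.115 ] side bottom [ 0.628  -0.0176  0.115 ] [0.1144 0.1814 0.115 ]
0.14 [0.6064 0.0092 0.14  ] [0.4793 0.0495 0.14  ] [0.1079 0.1979 0.14  ] side bottom [ 0.632  -0.0398  0.14  ] [0.1386 0.1514 0.14  ]
0.2 [0.7343 0.1361 0.2   ] [0.5793 0.5218 0.2   ]
0.3 [0.6942 0.1035 0.3   ] [0.6066 0.3215 0.3   ]
0.4 [0.6541 0.0709 0.4   ] [0.6338 0.1212 0.4   ]
0.5 [0.614  0.0383 0.5   ] [ 0.6611 -0.0792  0.5   ]
```

View pics/sz.png

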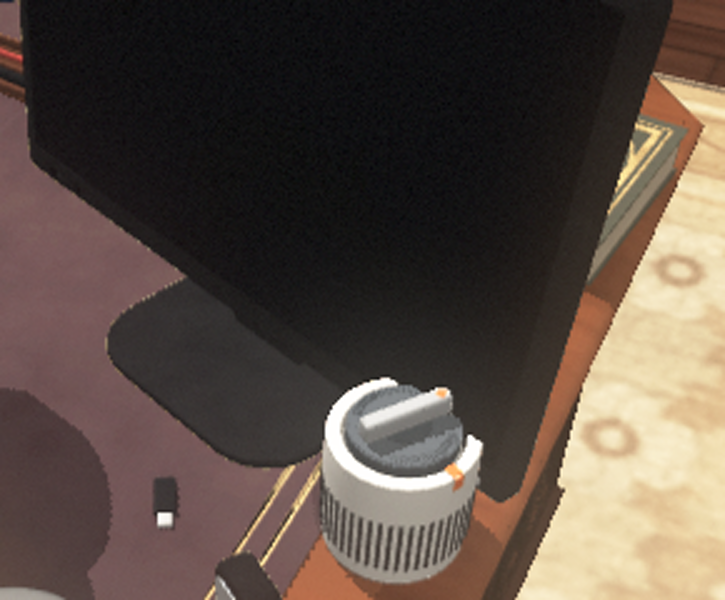

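View pics/tz.png

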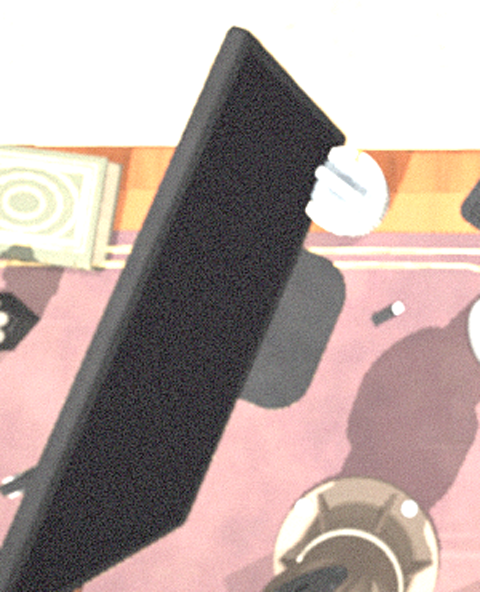

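```bash
cat > ov.py <<'E'
from h import *
def overlay(p,c,kaz,baz,dz,crop,sc,fn,fish=False):
    a=p["frame"];x0,y0,x1,y1=crop
    im=cv2.resize(a[y0:y1,x0:x1],None,fx=sc,fy=sc,interpolation=cv2.INTER_CUBIC)
    th=np.linspace(0,2*np.pi,90)
    def dr(X,col,closed=True):
        q=(proj(p,X,fish)-[x0,y0]+.5)*sc-.5
        cv2.polylines(im,[np.round(q).astype(int)],closed,col,1)
    for r,z in ((.058,0),(.057,.115),(.046,.115)): dr(np.c_[c[0]+r*np.cos(th),c[1]+r*np.sin(th),0*th+z],(0,255,0))
    k=np.deg2rad(kaz);b=np.deg2rad(baz)
    dr(np.array([[c[0]+r*np.cos(k),c[1]+r*np.sin(k),.115] for r in (.046,.057)]),(255,0,0),False)
    B=np.array([[np.cos(b),np.sin(b)],[-np.sin(b),np.cos(b)]])
    q=np.array([[.036,.007],[-.036,.007],[-.036,-.007],[.036,-.007]])@B
    dr(np.c_[q+c,np.full(4,.14-dz)],(0,0,255))
    cv2.imwrite(fn,im)
E
python3 - <<'E'
from cell import arm
from ov import *
t=arm.get_image("top");s=arm.get_image("side")
st=arm.observe();print(R.from_rotvec(st["ee_rot"]).as_matrix().round(3))
c=np.array([.5425,.0115])
overlay(t,c,-22,52,0,(160,120,270,220),6,"pics/ot.png")
overlay(s,c,-22,52,0,(300,130,410,250),5,"pics/os.png")
E
```

```text
[[ 0.     0.228 -0.974]
 [-0.    -0.974 -0.228]
 [-1.     0.    -0.   ]]
```

View pics/ot.png

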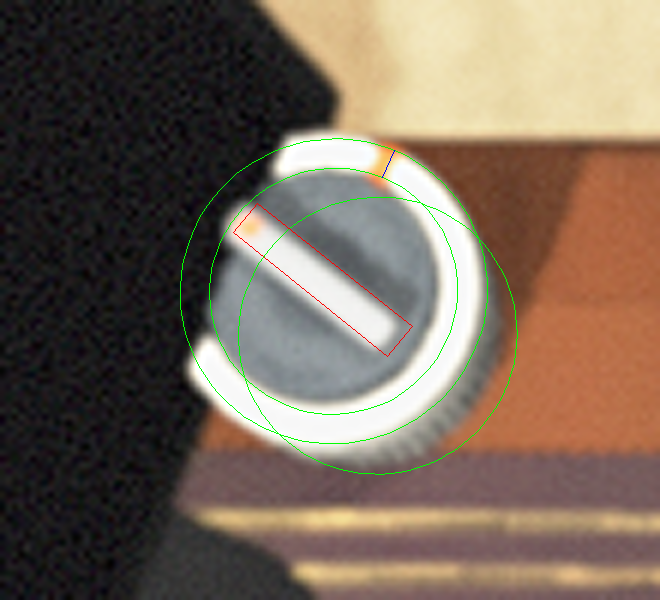

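View pics/os.png

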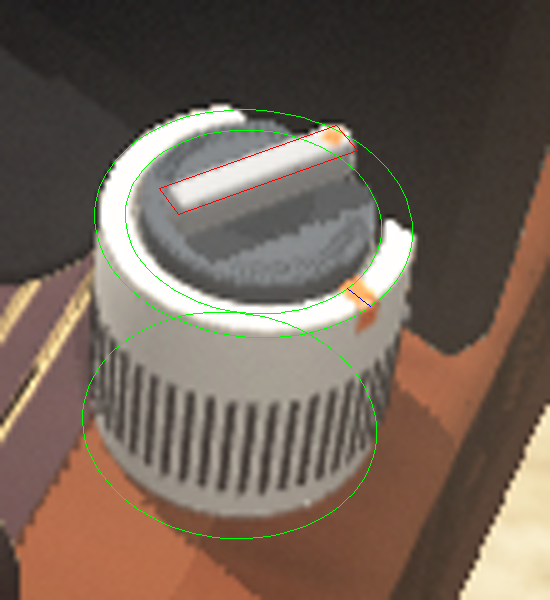

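Run:
```python
from cell import arm
from ov import *
t=arm.get_image("top");s=arm.get_image("side")
c=np.array([.5425,.0120])
for p,x0,y0,sc,pts in ((t,160,120,6,[(277,165),(207,340),(245,225),(380,335)]),(s,300,130,5,[(242,112),(390,222),(334,135),(178,192)])):
    for i,q in enumerate(pts):
        X=onz(p,(x0+q[0]/sc,y0+q[1]/sc),.115 if i<2 else .14)[:2]; d=X-c
        print(X.round(4),np.hypot(*d).round(4),np.rad2deg(np.arctan2(d[1],d[0])).round(1), "n-dist",(d@[.355,.935]).round(4))
```

```text
[0.5883 0.0325] 0.0502 24.2 n-dist 0.0355
[0.5225 0.0569] 0.0492 114.0 n-dist 0.0349
[0.561  0.0389] 0.0327 55.5 n-dist 0.0318
[ 0.5216 -0.0107] 0.0309 -132.6 n-dist -0.0287
[0.519  0.0605] 0.0539 115.8 n-dist 0.037
[0.5885 0.0309] 0.0497 22.3 n-dist 0.034
[0.5612 0.0386] 0.0325 54.9 n-dist 0.0315
[ 0.5226 -0.012 ] 0.0312 -129.6 n-dist -0.0295
```

Emit:
{"fn": "servo_tool", "kwargs": {
  "plan": [
    [[3, 4, 4], [0, 0, 5]],
    [[6, 8, 8], [0, 0, 10]],
    [[9, 12, 11], [0, 0, 16]],
    [[12, 16, 11], [0, 0, 22]],
    [[15, 20, 11], [0, 0, 28]],
    [[18, 24, 11], [0, 0, 34]],
    [[21, 28, 11], [0, 0, 40]],
    [[24, 32, 11], [0, 0, 46]],
    [[27, 36, 11], [0, 0, 52]],
    [[30, 40, 11], [0, 0, 56]],
    [[32, 43, 11], [0, 0, 56]],
    [[32, 43, 11], [0, 0, 56]]
  ],
  "grip": 0,
  "squeeze": 20
}}

```text
clock: 2.5
position: [0.4648, -0.1733, 0.3034]
ee_rot: [1.469, 1.019, -1.465]
force: [0.1, 0.4, -0.0]
width: 0.025
```

Run:
```python
from cell import arm
from ov import *
w=arm.get_image("wrist");s=arm.get_image("side")
cv2.imwrite("pics/w1.png",w["frame"]);cv2.imwrite("pics/s1.png",s["frame"])
print(arm.observe()["joints"].round(3), R.from_rotvec(arm.observe()["ee_rot"]).as_matrix().round(3).tolist())
```

```text
[ 0.633  0.182 -0.449  1.672  0.08   1.305 -0.188] [[0.001, 0.937, -0.35], [0.001, -0.35, -0.937], [-1.0, 0.0, -0.001]]
```

View pics/w1.png

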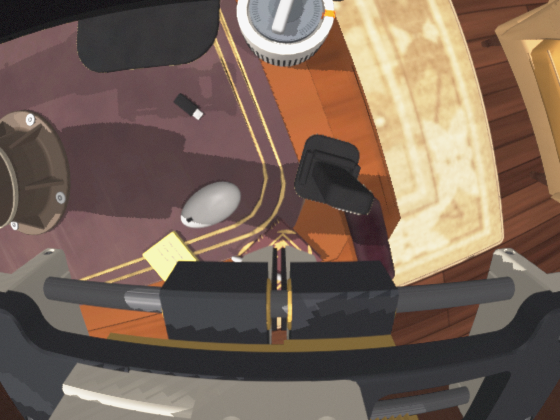

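View pics/s1.png

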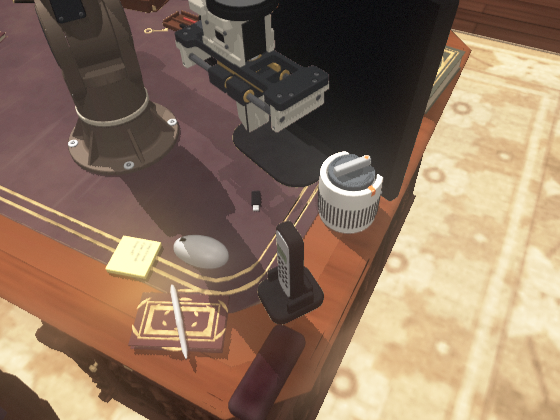

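Emit:
{"fn": "servo_tool", "kwargs": {
  "plan": [
    [[2, 3, 0], [0, 0, 0]],
    [[4, 6, 0], [0, 0, 0]],
    [[6, 9, 0], [0, 0, 0]],
    [[8, 12, 0], [0, 0, 0]],
    [[8, 12, 0], [0, 0, 0]],
    [[8, 12, 0], [0, 0, 0]]
  ]
}}

```text
clock: 3.2
position: [0.5438, -0.0558, 0.3029]
ee_rot: [1.468, 1.019, -1.467]
force: [-0.4, -1.4, 0.1]
width: 0.005
```

Run:
```python
from cell import arm
from ov import *
w=arm.get_image("wrist");cv2.imwrite("pics/w2.png",w["frame"])
c=np.array([.5425,.012])
q=proj(w,[[c[0],c[1],.12]],True)[0].round().astype(int);print(q)
x0,y0=max(0,q[0]-60),max(0,q[1]-55)
overlay(w,c,-21,52,0,(x0,y0,x0+120,y0+110),5,"pics/w2z.png",True);print(x0,y0)
f=w["frame"].astype(int);hsv=cv2.cvtColor(w["frame"],cv2.COLOR_BGR2HSV)
m=cv2.inRange(hsv,(5,120,150),(18,255,255))
n,l,st,ce=cv2.connectedComponentsWithStats(m)
for i in range(1,n):
    if st[i,4]>3 and np.hypot(*(ce[i]-q))<70: print(st[i,4],ce[i],onz(w,ce[i],.115,True).round(4),onz(w,ce[i],.14,True).round(4))
```

```text
[256 126]
196 71
26 [262.69230769  98.03846154] [0.5605 0.0395 0.115 ] [0.5612 0.0381 0.14  ]
25 [295.32 124.92] [ 0.5846 -0.003   0.115 ] [ 0.5838 -0.0015  0.14  ]
21 [306.14285714 126.14285714] [ 0.5959 -0.0086  0.115 ] [ 0.5943 -0.0068  0.14  ]
4 [207.5 160.5] [ 0.4728 -0.005   0.115 ] [ 0.4793 -0.0034  0.14  ]
4 [209.5 165.5] [ 0.4727 -0.0115  0.115 ] [ 0.4793 -0.0095  0.14  ]
4 [214.5 177.5] [ 0.4727 -0.0272  0.115 ] [ 0.4792 -0.0242  0.14  ]
```

View pics/w2z.png

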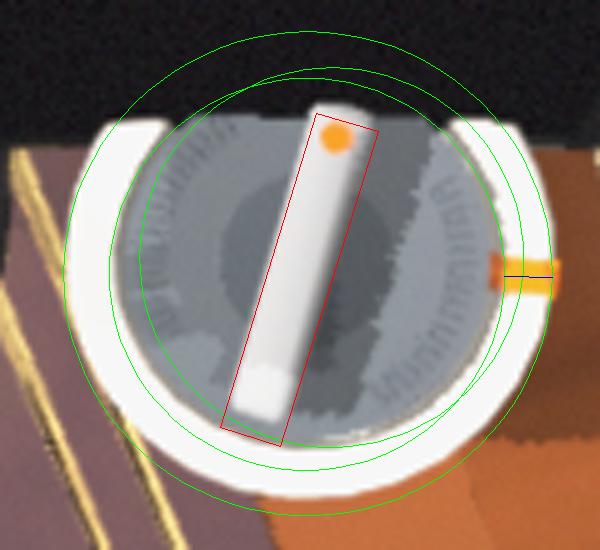

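View pics/w2.png

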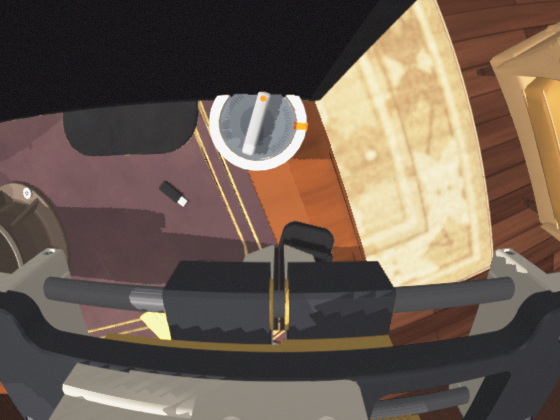

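Run:
```python
from cell import arm
from ov import *
t=arm.get_image("top");s=arm.get_image("side");w=arm.get_image("wrist")
c=np.array([.543,.0145])
overlay(w,c,-21,52,0,(196,71,316,181),5,"pics/a.png",True)
overlay(t,c,-21,52,0,(160,120,270,220),5,"pics/b.png")
overlay(s,c,-21,52,0,(300,130,410,250),5,"pics/c.png")
A=[cv2.imread(f"pics/{k}.png") for k in "ac"]
h=600;A=[cv2.copyMakeBorder(a,0,h-a.shape[0],0,0,cv2.BORDER_CONSTANT)[:, :] for a in A]
cv2.imwrite("pics/abc.png",cv2.resize(np.hstack(A),(800,600*800//1150)))
```

```text
(no output)
```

View pics/abc.png

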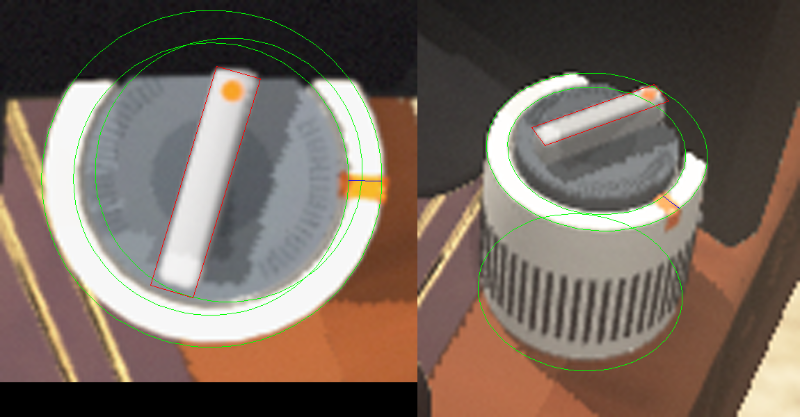

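View pics/b.png

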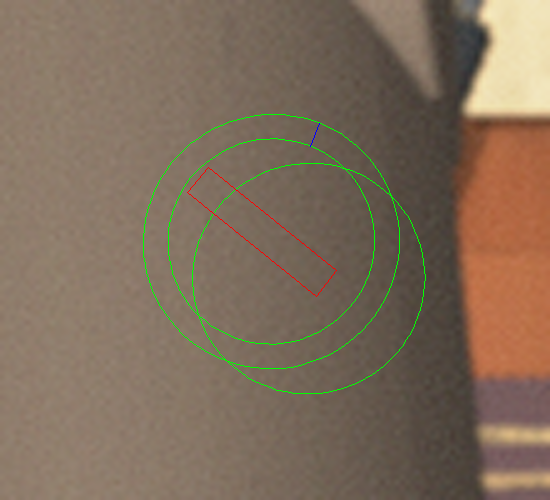

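Emit:
{"fn": "servo_tool", "kwargs": {
  "plan": [
    [[0.8, 1.3, -3], [0, 0, 0]],
    [[0.8, 2.6, -6], [0, 0, 0]],
    [[0.8, 2.6, -9], [0, 0, 0]],
    [[0.8, 2.6, -11.5], [0, 0, 0]],
    [[0.8, 2.6, -13.5], [0, 0, 0]],
    [[0.8, 2.6, -15], [0, 0, 0]],
    [[0.8, 2.6, -15.5], [0, 0, 0]],
    [[0.8, 2.6, -15.5], [0, 0, 0]]
  ]
}}

```text
clock: 4.2
position: [0.551, -0.0319, 0.148]
ee_rot: [1.47, 1.016, -1.47]
force: [-0.1, -0.3, 0.1]
width: 0.004
```

Run:
```python
from cell import arm
from ov import *
w=arm.get_image("wrist");s=arm.get_image("side")
a=cv2.resize(s["frame"][60:260,240:460],None,fx=2.7,fy=2.7,interpolation=cv2.INTER_CUBIC)
cv2.imwrite("pics/s3.png",a);cv2.imwrite("pics/w3.png",cv2.resize(w["frame"][0:300,130:430],None,fx=2,fy=2))
```

```text
(no output)
```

View pics/s3.png

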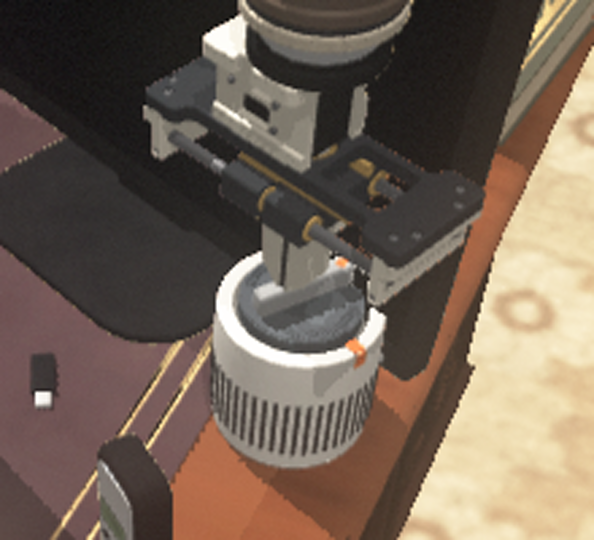

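View pics/w3.png

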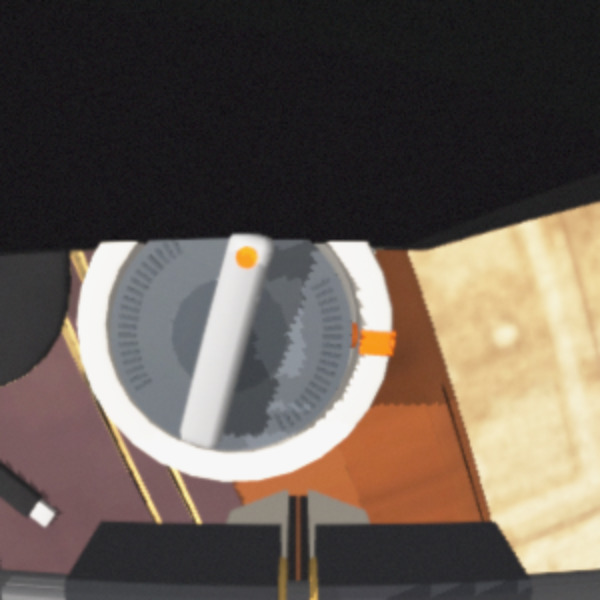

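Emit:
{"fn": "servo_tool", "kwargs": {
  "plan": [
    [[0, 0, -1], [0, 0, 0]],
    [[0, 0, -2], [0, 0, 0]],
    [[0, 0, -2], [0, 0, 0]],
    [[-0.35, 0.35, -2], [0, 0, 0]],
    [[-0.7, 0.7, -2], [0, 0, 0]],
    [[-1.1, 1.0, -2], [0, 0, 0]],
    [[-1.55, 1.3, -2], [0, 0, 0]],
    [[-1.8, 1.7, -2], [0, 0, 0]],
    [[-2.1, 2.1, -2], [0, 0, 0]],
    [[-2.1, 2.1, -2], [0, 0, 0]]
  ]
}}

```text
clock: 5.3
position: [0.5306, -0.0095, 0.1293]
ee_rot: [1.471, 1.016, -1.467]
force: [0.1, 1.0, 0.0]
width: 0.005
```

```bash
cat > look.py <<'E'
import sys
from cell import arm
from ov import *
k=sys.argv[1]
w=arm.get_image("wrist");s=arm.get_image("side")
a=cv2.resize(s["frame"][100:240,290:430],(560,560),interpolation=cv2.INTER_CUBIC)
b=cv2.resize(w["frame"][80:290,150:360],(560,560),interpolation=cv2.INTER_CUBIC)
cv2.imwrite(f"pics/l{k}.png",cv2.resize(np.hstack([a,b]),(800,400)));cv2.imwrite(f"pics/w{k}.png",b)
E
python3 look.py 4
```

```text
(no output)
```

View pics/l4.png

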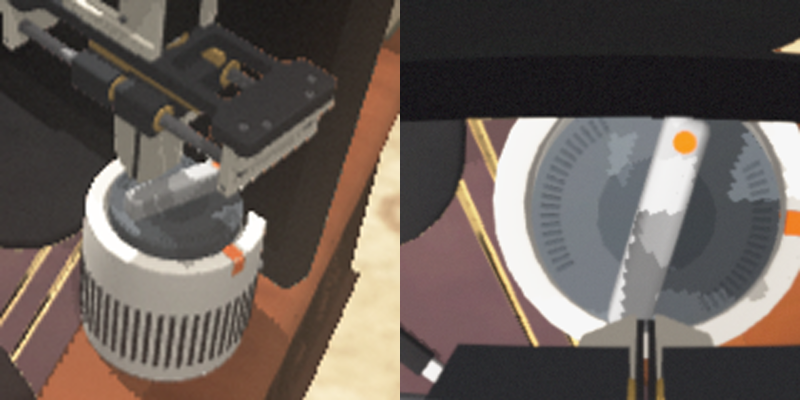

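Run:
```python
from cell import arm
from ov import *
s=arm.get_image("side");w=arm.get_image("wrist")
print(proj(s,[[.5306,-.0095,.1293]]),proj(w,[[.5306,-.0095,.1293]],True))
cv2.imwrite("pics/s5.png",cv2.resize(s["frame"][130:220,300:400],None,fx=7,fy=6.5,interpolation=cv2.INTER_CUBIC))
cv2.imwrite("pics/w5.png",cv2.resize(w["frame"][110:290,180:360],None,fx=3.3,fy=3.3,interpolation=cv2.INTER_CUBIC))
```

```text
[[339.97694716 173.1721645 ]] [[276.87890999 238.80847873]]
```

View pics/s5.png

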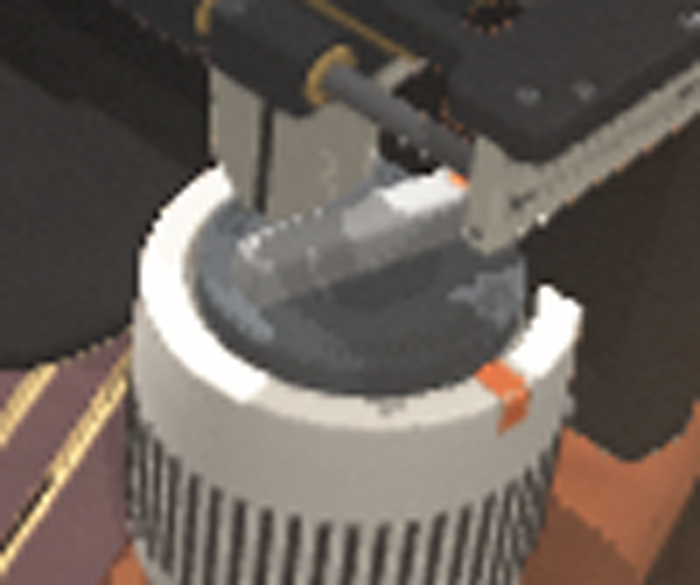

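View pics/w5.png

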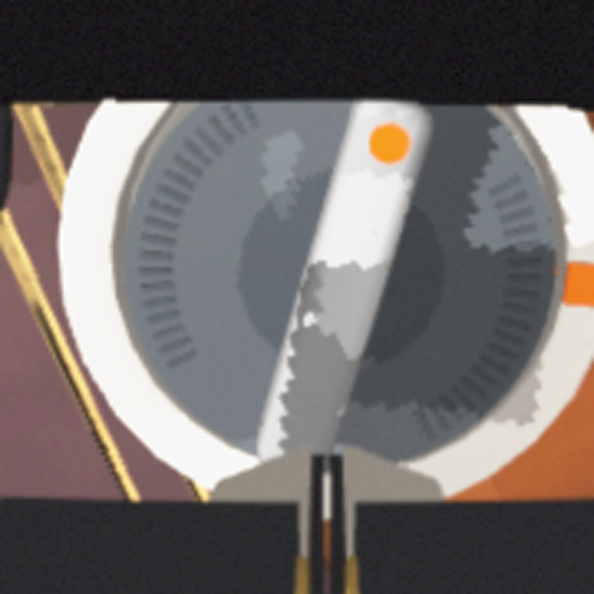

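Run:
```python
from cell import arm
from ov import *
w=arm.get_image("wrist");s=arm.get_image("side");st=arm.observe()
print(st["position"],st["width"],w["position"],s["position"])
c=np.array([.543,.0145]);a=np.array([.937,-.35]);n=np.array([.35,.937])
def AN(X): d=np.array(X)[:2]-c; return (1000*np.array([d@a,d@n])).round(1)
print("tcp",AN(st["position"]),"tip edge",AN(onz(w,(278.5,246.5),.129,True)))
W=lambda u,v:(180+u/3.3,110+v/3.3)
for q in ((390,143),(395,108),(285,455),(262,450),(335,450)): print("bar",q,AN(onz(w,W(*q),.14,True)))
for q in ((565,285),(60,240),(430,497-30)): print("rim",q,AN(onz(w,W(*q),.115,True)))
S=lambda u,v:(300+u/7,130+v/6.5)
for q in ((455,180),(255,250),(240,240),(265,215),(380,180)): print("side",q,AN(onz(s,S(*q),.14)))
```

```text
[ 0.53109434 -0.01057924  0.12907982] 0.0034354231682287855 [0.55903282 0.06403634 0.31988355] [ 0.72969182 -0.58371596  0.75188358]
tcp [ -2.4 -27.7] tip edge [ -2.2 -32.4]
bar (390, 143) [ 9.  28.6]
bar (395, 108) [ 9.8 34.5]
bar (285, 455) [ -9.5 -28.4]
bar (262, 450) [-13.7 -27.4]
bar (335, 450) [ -0.4 -27.4]
rim (565, 285) [46.2 -3. ]
rim (60, 240) [-54.8   6.8]
rim (430, 467) [ 19.9 -42.6]
side (455, 180) [ 7.6 25.3]
side (255, 250) [ -8.7 -31.1]
side (240, 240) [-13.9 -31. ]
side (265, 215) [-16.2 -19.6]
side (380, 180) [-5.5 11.5]
```

Emit:
{"fn": "servo_tool", "kwargs": {
  "plan": [
    [[0.7, -0.7, 0.5], [0, 0, 0]],
    [[1.4, -1.4, 0.5], [0, 0, 0]],
    [[2.1, -2.1, 0], [0, 0, 0]],
    [[2.1, -2.1, -0.5], [0, 0, 0]],
    [[2.1, -2.1, -1], [0, 0, 0]],
    [[2.1, -2.1, -1], [0, 0, 0]]
  ]
}}

```text
clock: 6.2
position: [0.5511, -0.0313, 0.1179]
ee_rot: [1.47, 1.017, -1.47]
force: [0.3, 0.3, -0.6]
width: 0.005
```

```bash
cat > look2.py <<'E'
import sys
from cell import arm
from ov import *
k=sys.argv[1]
w=arm.get_image("wrist");s=arm.get_image("side");st=arm.observe()
a=cv2.resize(s["frame"][130:220,300:400],(500,450),interpolation=cv2.INTER_CUBIC)
b=cv2.resize(w["frame"][110:290,180:360],(450,450),interpolation=cv2.INTER_CUBIC)
cv2.imwrite(f"pics/m{k}.png",cv2.resize(np.hstack([a,b]),(800,379)))
c=np.array([.543,.0145]);A=np.array([.937,-.35]);n=np.array([.35,.937])
d=st["position"][:2]-c;print("AN",(1000*d@A).round(1),(1000*d@n).round(1),st["position"].round(4),st["force"].round(1))
E
python3 look2.py 1
```

```text
AN 24.1 -39.8 [ 0.5516 -0.0312  0.1188] [ 0.2 -0.2 -0.5]
```

View pics/m1.png

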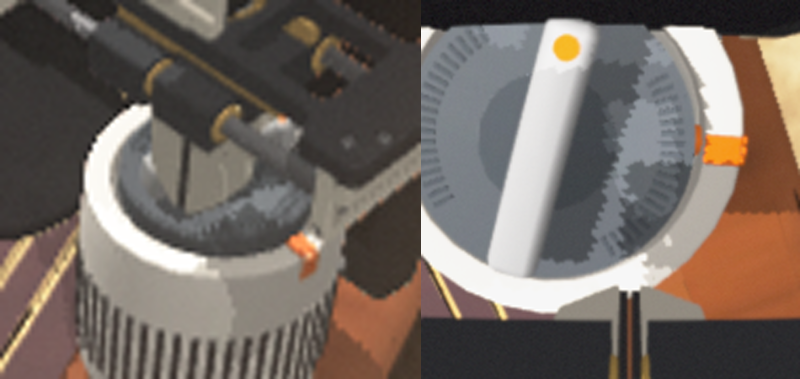

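Emit:
{"fn": "servo_tool", "kwargs": {
  "plan": [
    [[0, 0, -0.3], [0, 0, 0]],
    [[0, 0, -0.6], [0, 0, 0]],
    [[0, 0, -0.8], [0, 0, 0]],
    [[0, 0, -0.8], [0, 0, 0]]
  ]
}}

```text
clock: 6.7
position: [0.5514, -0.0311, 0.1104]
ee_rot: [1.47, 1.016, -1.469]
force: [0.0, -0.2, -0.1]
width: 0.003
```

```bash
python3 look2.py 2
```

```text
AN 24.1 -39.7 [ 0.5516 -0.0311  0.1108] [-0.2 -1.4  0.7]
```

View pics/m2.png

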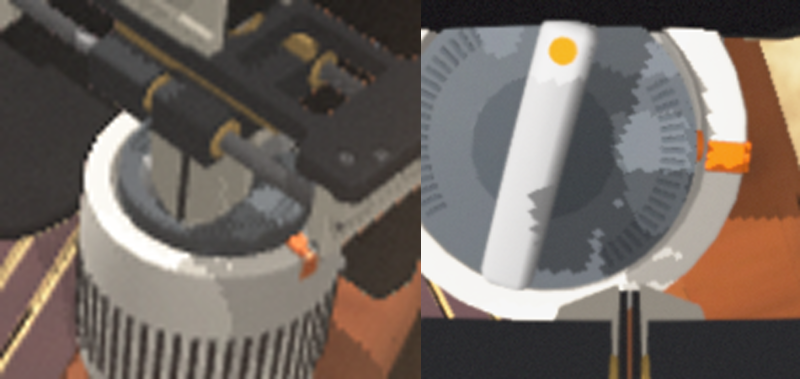

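Run:
```python
from cell import arm
from ov import *
s=arm.get_image("side")
for z in (.11,.12,.13,.14): print(z,proj(s,[[.5516,-.0311,z],[.5516-.0033,-.0311-.0089,z]]).round(1).tolist())
cv2.imwrite("pics/s7.png",cv2.resize(s["frame"][130:220,300:400],None,fx=7,fy=6.5,interpolation=cv2.INTER_CUBIC))
```

```text
0.11 [[345.5, 192.6], [341.8, 195.4]]
0.12 [[345.9, 188.7], [342.2, 191.5]]
0.13 [[346.3, 184.8], [342.6, 187.6]]
0.14 [[346.8, 180.9], [343.0, 183.7]]
```

View pics/s7.png

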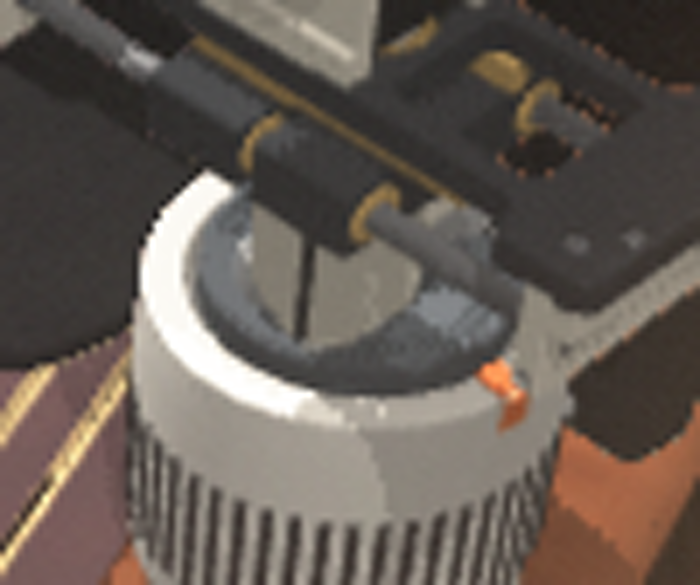

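Emit:
{"fn": "servo_tool", "kwargs": {
  "plan": [
    [[0, 0, -0.3], [0, 0, 0]],
    [[0, 0, -0.6], [0, 0, 0]],
    [[0, 0, -0.8], [0, 0, 0]],
    [[0, 0, -0.8], [0, 0, 0]]
  ]
}}

```text
clock: 7.25
position: [0.5514, -0.0312, 0.1024]
ee_rot: [1.47, 1.016, -1.469]
force: [0.1, 0.4, -0.1]
width: 0.003
```

```bash
python3 look2.py 3
```

```text
AN 24.1 -39.7 [ 0.5517 -0.0311  0.1028] [-0.6 -0.5 -0.9]
```

View pics/m3.png

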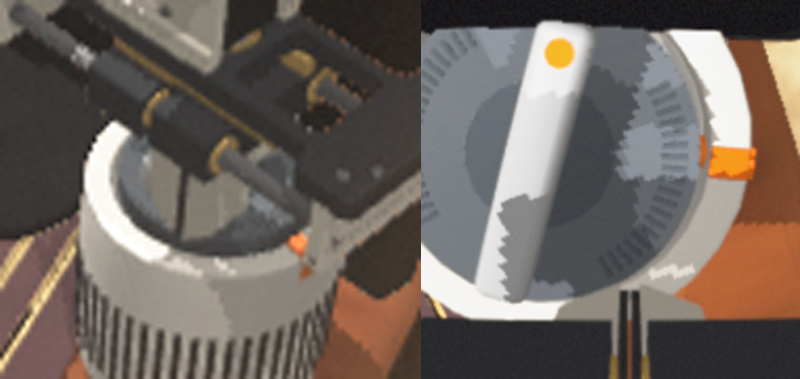

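Emit:
{"fn": "servo_tool", "kwargs": {
  "plan": [
    [[-0.5, 0.3, 0], [0, 0, 0]],
    [[-1.0, 0.6, 0], [0, 0, 0]],
    [[-1.3, 0.9, 0], [0, 0, 0]],
    [[-1.6, 1.1, 0], [0, 0, 0]],
    [[-1.9, 1.3, 0], [0, 0, 0]],
    [[-2.15, 1.55, 0], [0, 0, 0]],
    [[-2.35, 1.85, 0], [0, 0, 0]],
    [[-2.55, 2.15, 0], [0, 0, 0]],
    [[-2.55, 2.15, 0], [0, 0, 0]]
  ]
}}

```text
clock: 8.25
position: [0.5264, -0.0119, 0.1034]
ee_rot: [1.47, 1.012, -1.47]
force: [-0.4, -8.4, 6.3]
width: 0.007
```

```bash
python3 look2.py 4
```

```text
AN -6.2 -30.5 [ 0.5265 -0.0119  0.1033] [-1.5 -7.5  7.1]
```

View pics/m4.png

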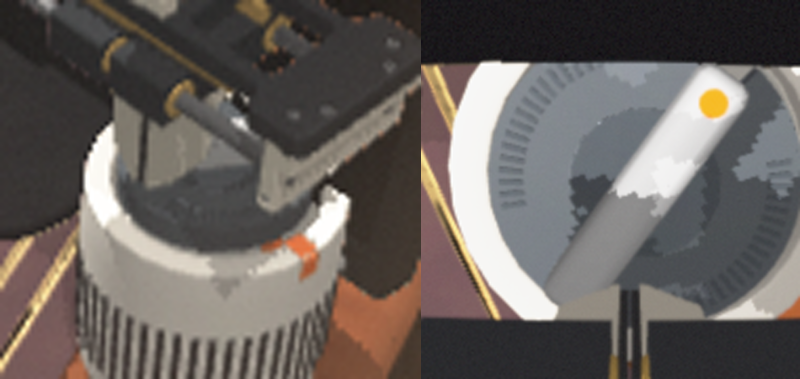

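Run:
```python
from cell import arm
from ov import *
s=arm.get_image("side");st=arm.observe()
print(st["force"].round(1),st["ft_torque"].round(2),st["clock"])
cv2.imwrite("pics/s8.png",cv2.resize(s["frame"][40:240,260:460],None,fx=3,fy=3,interpolation=cv2.INTER_CUBIC))
w=arm.get_image("wrist");cv2.imwrite("pics/w8.png",w["frame"])
print(st["joint_efforts"].round(1))
```

```text
[ 0.5 -7.9  6.5] [-1.65 -0.    0.02] 8.4
[ -4.1 -53.6  -9.7 -24.5  -2.1  -1.   -0. ]
```

View pics/s8.png

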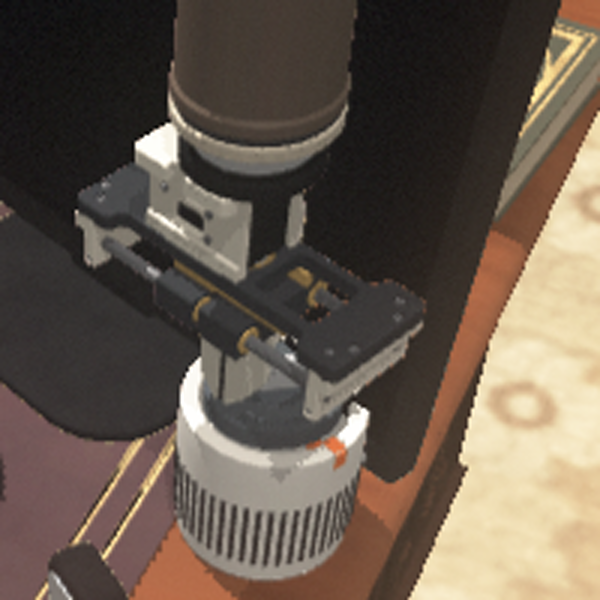

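View pics/w8.png

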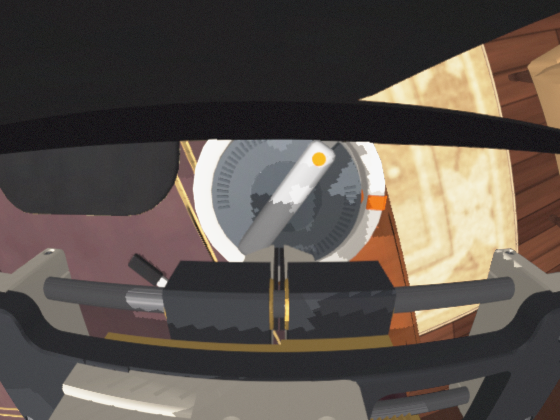

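Emit:
{"fn": "servo_tool", "kwargs": {
  "plan": [
    [[0, 0, 0.3], [0, 0, 0]],
    [[0, 0, 0.6], [0, 0, 0]],
    [[0, 0, 0.6], [0, 0, 0]]
  ]
}}

```text
clock: 8.75
position: [0.5266, -0.0112, 0.1097]
ee_rot: [1.471, 1.013, -1.469]
force: [-0.7, -0.1, -0.6]
width: 0.003
```

```bash
python3 look2.py 5; python3 -c "
from cell import arm
s=arm.observe();print(s['force'].round(1),s['ft_torque'].round(2),s['clock'])"
```

```text
AN -6.5 -30.1 [ 0.5264 -0.0114  0.1093] [-0.6  0.2 -0.1]
[-0.6  0.2 -0.1] [-0.02 -0.08 -0.  ] 8.85
```

View pics/m5.png

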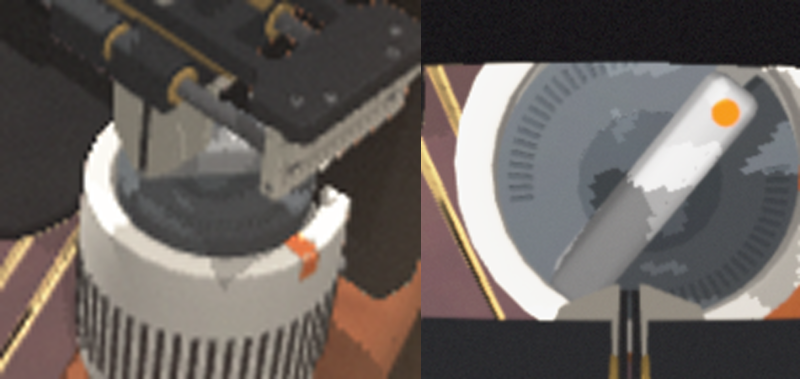

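Emit:
{"fn": "servo_tool", "kwargs": {
  "plan": [
    [[-0.15, 0.25, 0], [0, 0, 0]],
    [[-0.3, 0.5, 0], [0, 0, 0]],
    [[-0.5, 0.7, 0], [0, 0, 0]],
    [[-0.7, 0.95, 0], [0, 0, 0]],
    [[-0.85, 1.15, 0], [0, 0, 0]],
    [[-0.95, 1.35, 0], [0, 0, 0]],
    [[-0.95, 1.35, 0], [0, 0, 0]]
  ]
}}

```text
clock: 9.55
position: [0.5168, 0.0025, 0.1094]
ee_rot: [1.47, 1.013, -1.469]
force: [-0.5, -0.1, 0.6]
width: 0.003
```

```bash
python3 look2.py 6
```

```text
AN -20.1 -20.7 [0.5169 0.0021 0.1093] [-0.7 -0.3 -0.4]
```

View pics/m6.png

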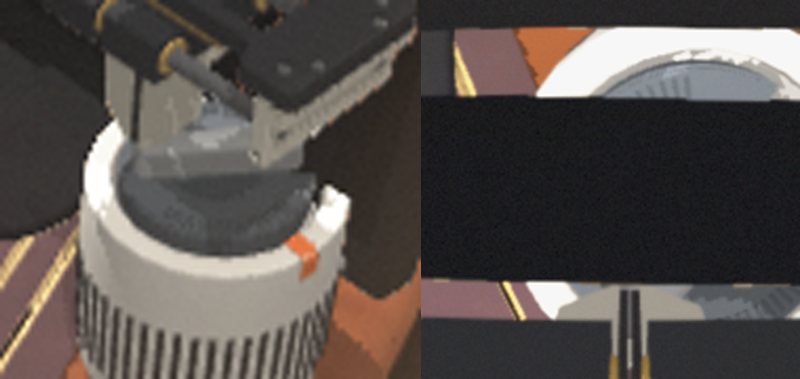

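Run:
```python
from cell import arm
from ov import *
s=arm.get_image("side");st=arm.observe()
print([ (z,proj(s,[[.5169,.0021,z]]).round(1).tolist()) for z in (.109,.128,.14)])
cv2.imwrite("pics/s9.png",cv2.resize(s["frame"][130:210,300:400],None,fx=8,fy=7.5,interpolation=cv2.INTER_CUBIC))
```

```text
[(0.109, [[334.8, 174.4]]), (0.128, [[335.4, 167.1]]), (0.14, [[335.8, 162.3]])]
```

View pics/s9.png

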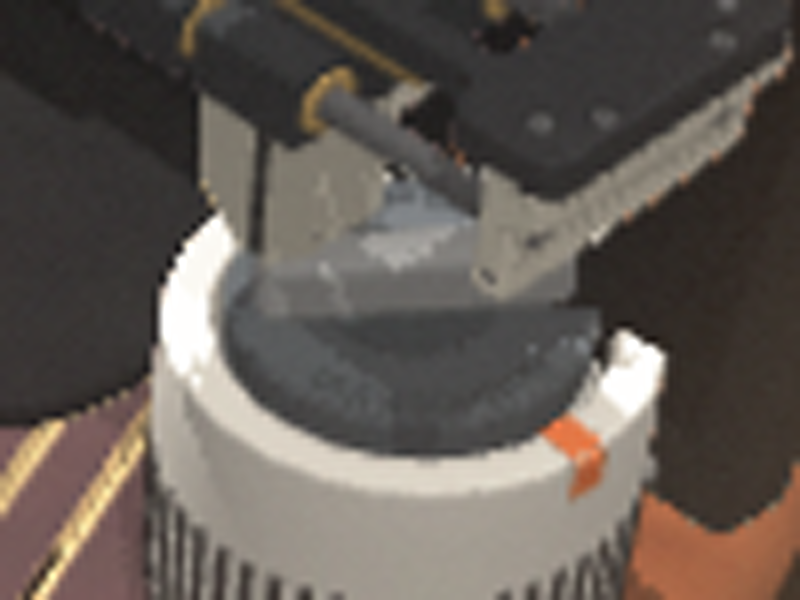

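Run:
```python
from cell import arm
from ov import *
s=arm.get_image("side")
S=lambda u,v:(300+u/8,130+v/7.5)
P=[onz(s,S(*q),.122)[:2] for q in ((270,318),(560,302))]
d=P[1]-P[0];print(P,np.rad2deg(np.arctan2(d[1],d[0])),np.hypot(*d))
```

```text
[array([ 0.51754056, -0.00588671]), array([0.57364   , 0.02751924])] 30.772844071283636 0.06529246272267343
```

Emit:
{"fn": "servo_tool", "kwargs": {
  "plan": [
    [[0, 0, 0.8], [0, 0, 0]],
    [[0, 0, 1.5], [0, 0, 0]],
    [[1.0, -1.2, 1.5], [0, 0, 0]],
    [[2.1, -2.4, 1.5], [0, 0, 0]],
    [[2.1, -2.4, 0.8], [0, 0, 0]],
    [[2.1, -2.4, 0], [0, 0, 0]],
    [[2.1, -2.4, -0.6], [0, 0, 0]],
    [[2.1, -2.4, -1.1], [0, 0, 0]],
    [[2.1, -2.4, -1.1], [0, 0, 0]]
  ]
}}

```text
clock: 10.65
position: [0.5371, -0.0216, 0.0973]
ee_rot: [1.469, 1.014, -1.471]
force: [-0.2, -1.2, 1.2]
width: 0.01
```

```bash
python3 look2.py 7
```

```text
AN 7.8 -35.7 [ 0.5378 -0.0216  0.0982] [0.5 0.4 0. ]
```

View pics/m7.png

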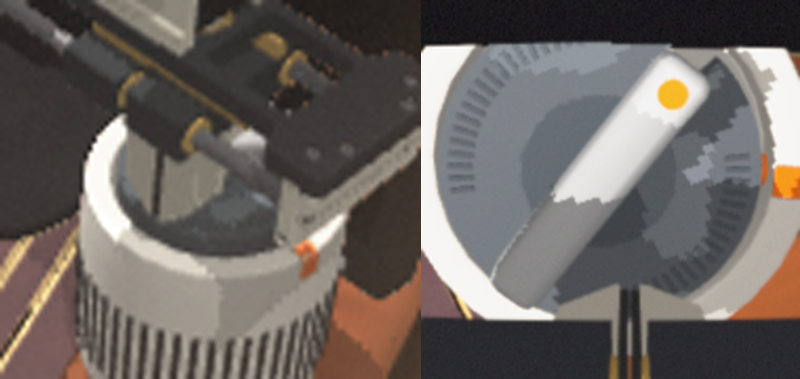

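Emit:
{"fn": "servo_tool", "kwargs": {
  "plan": [
    [[-0.4, 0.25, 0], [0, 0, 0]],
    [[-0.75, 0.5, 0], [0, 0, 0]],
    [[-0.9, 0.7, 0], [0, 0, 0]],
    [[-1.1, 0.9, 0], [0, 0, 0]],
    [[-1.2, 1.1, 0], [0, 0, 0]],
    [[-1.3, 1.3, 0], [0, 0, 0]],
    [[-1.3, 1.3, 0], [0, 0, 0]]
  ]
}}

```text
clock: 11.45
position: [0.5247, -0.0085, 0.0983]
ee_rot: [1.47, 1.013, -1.47]
force: [0.7, -1.4, 1.7]
width: 0.006
```

```bash
python3 look2.py 8
```

```text
AN -9.1 -27.9 [ 0.5247 -0.0085  0.0982] [ 0.3 -2.7  0.2]
```

View pics/m8.png

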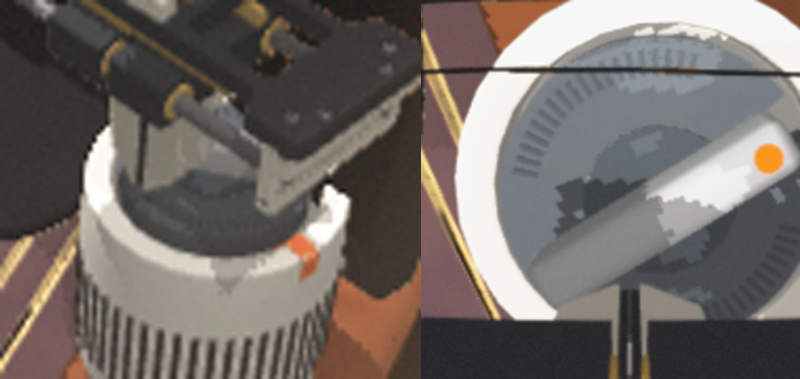

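Emit:
{"fn": "servo_tool", "kwargs": {
  "plan": [
    [[-0.1, 0.2, 0], [0, 0, 0]],
    [[-0.15, 0.4, 0], [0, 0, 0]],
    [[-0.2, 0.6, 0], [0, 0, 0]],
    [[-0.2, 0.8, 0], [0, 0, 0]],
    [[-0.25, 0.95, 0], [0, 0, 0]],
    [[-0.25, 1.1, 0], [0, 0, 0]],
    [[-0.25, 1.1, 0], [0, 0, 0]]
  ]
}}

```text
clock: 12.25
position: [0.522, 0.003, 0.0981]
ee_rot: [1.47, 1.014, -1.469]
force: [-1.0, -2.9, 1.6]
width: 0.003
```

```bash
python3 look2.py 9
python3 - <<'E'
from cell import arm
from ov import *
w=arm.get_image("wrist");cv2.imwrite("pics/w10.png",cv2.resize(w["frame"][60:280,140:420],None,fx=2.8,fy=2.8,interpolation=cv2.INTER_CUBIC))
E
```

```text
AN -15.5 -18.2 [0.5221 0.0029 0.0981] [-1.1 -1.7  1.2]
```

View pics/m9.png

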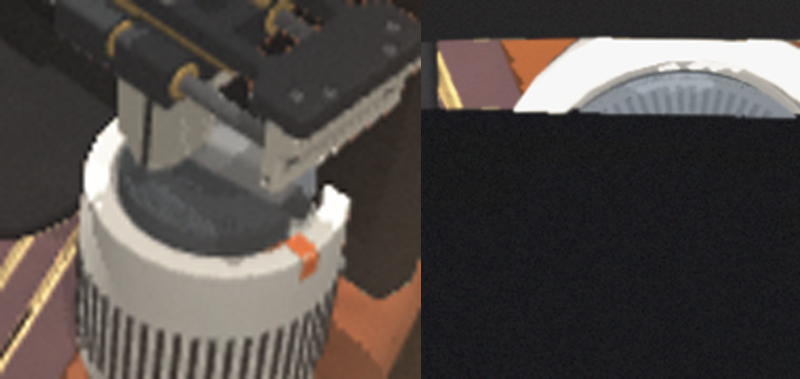

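View pics/w10.png

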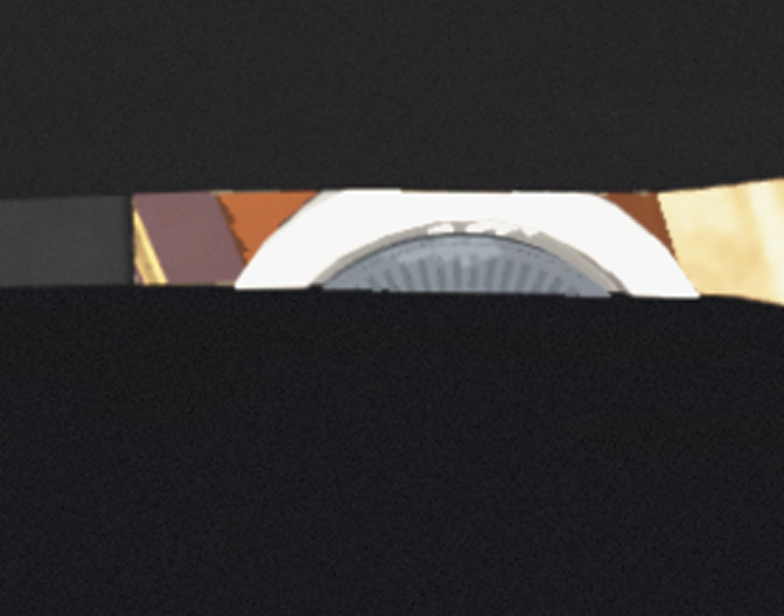

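Emit:
{"fn": "servo_tool", "kwargs": {
  "plan": [
    [[-0.3, -0.8, 0], [0, 0, 0]],
    [[-0.6, -1.6, 0.5], [0, 0, 0]],
    [[-0.9, -2.4, 1], [0, 0, 0]],
    [[-0.9, -2.4, 1], [0, 0, 0]]
  ]
}}

```text
clock: 12.8
position: [0.5133, -0.0229, 0.1089]
ee_rot: [1.472, 1.012, -1.47]
force: [0.3, -0.2, 1.0]
width: 0.005
```

```bash
cat > bark.py <<'E'
from cell import arm
from ov import *
import sys
w=arm.get_image("wrist");s=arm.get_image("side")
cv2.imwrite(f"pics/wk{sys.argv[1]}.png",cv2.resize(w["frame"][60:280,140:420],None,fx=2.8,fy=2.8,interpolation=cv2.INTER_CUBIC))
cv2.imwrite(f"pics/sk{sys.argv[1]}.png",cv2.resize(s["frame"][130:210,300:400],None,fx=8,fy=7.5,interpolation=cv2.INTER_CUBIC))
E
python3 bark.py 1
```

```text
(no output)
```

View pics/wk1.png

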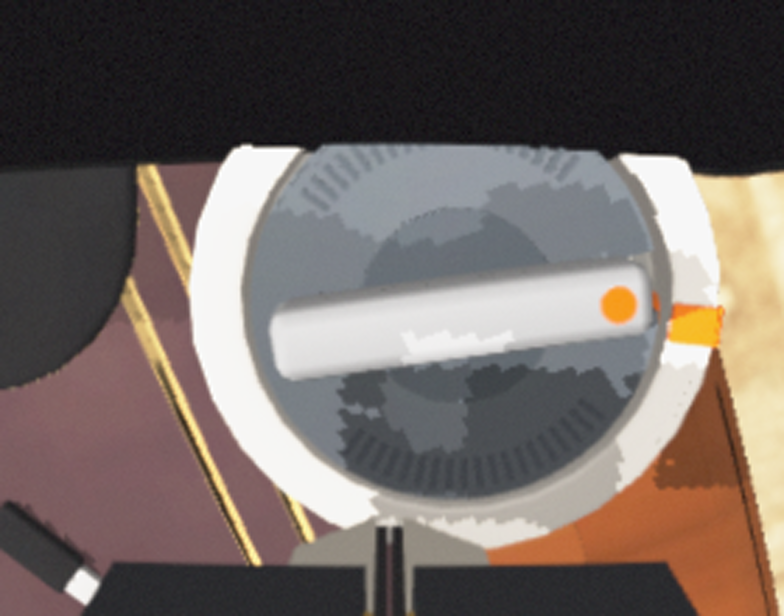

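View pics/sk1.png

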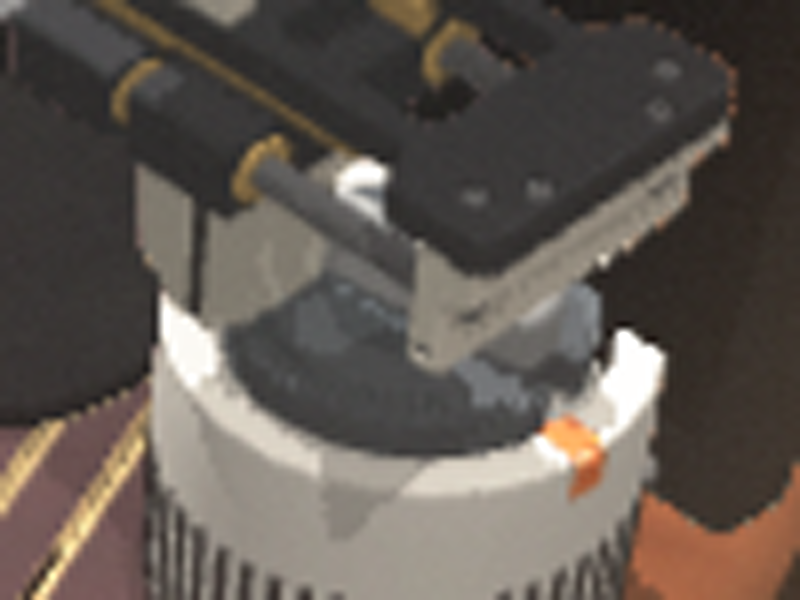

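```bash
cat > ang.py <<'E'
from cell import arm
from ov import *
def run(pts_bar,pts_key):
    w=arm.get_image("wrist")
    W=lambda q:(140+(q[0]+.5)/2.8-.5,60+(q[1]+.5)/2.8-.5)
    b=[onz(w,W(q),z,True)[:2] for q,z in pts_bar]
    d=b[1]-b[0];az=np.rad2deg(np.arctan2(d[1],d[0]));print("bar az",az.round(1))
    # axis: bar centre from outline ends and circle fit
    for q,z in pts_key:
        X=onz(w,W(q),z,True)[:2]
        print("pt",X.round(4))
        for c in ((b[2]+b[3])/2,np.array([.543,.0145])):
            e=X-c;print("  c",c.round(4),"r",np.hypot(*e).round(4),"az",np.rad2deg(np.arctan2(e[1],e[0])).round(1))
E
python3 - <<'E'
from ang import *
run([((281,345),.14),((619,305),.14),((272,345),.14),((648,298),.14)],[((696,326),.115),((720,327),.115),((672,325),.115),((656,303),.1075)])
E
```

```text
bar az -13.6
pt [ 0.5904 -0.0046]
  c [0.543  0.0193] r 0.0531 az -26.7
  c [0.543  0.0145] r 0.0511 az -22.0
pt [ 0.5956 -0.0067]
  c [0.543  0.0193] r 0.0587 az -26.2
  c [0.543  0.0145] r 0.0568 az -21.9
pt [ 0.5853 -0.0026]
  c [0.543  0.0193] r 0.0476 az -27.3
  c [0.543  0.0145] r 0.0456 az -22.0
pt [0.585  0.0012]
  c [0.543  0.0193] r 0.0458 az -23.3
  c [0.543  0.0145] r 0.0441 az -17.6
```

Run:
```python
from cell import arm
from ov import *
w=arm.get_image("wrist")
cv2.imwrite("pics/z1.png",cv2.resize(w["frame"][145:195,340:410],None,fx=11,fy=11,interpolation=cv2.INTER_CUBIC))
c=np.array([.543,.0145])
for nm,dirs in (("key -22",-22.),("key -24",-24.)):
    k=np.deg2rad(dirs);print(nm,[proj(w,[[c[0]+r*np.cos(k),c[1]+r*np.sin(k),z]],True).round(1).tolist() for r,z in ((.037,.1075),(.046,.1075),(.046,.115),(.057,.115))])
```

```text
key -22 [[[363.2, 173.4]], [[377.0, 174.0]], [[380.6, 176.5]], [[397.5, 177.3]]]
key -24 [[[363.0, 175.5]], [[376.8, 176.6]], [[380.4, 179.1]], [[397.2, 180.5]]]
```

View pics/z1.png

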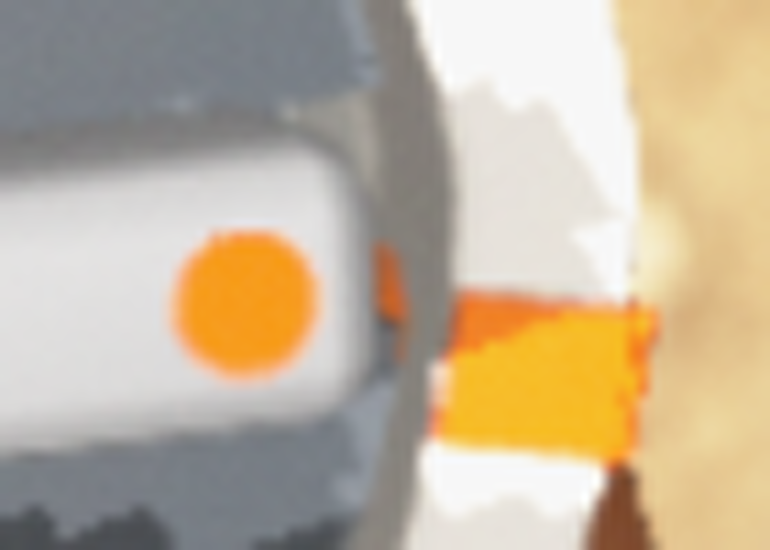

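Emit:
{"fn": "servo_tool", "kwargs": {
  "plan": [
    [[-0.3, 0.8, -0.5], [0, 0, -2]],
    [[-0.2, 1.6, -1.1], [0, 0, -2]],
    [[0, 2.2, -1.1], [0, 0, -2]],
    [[0.1, 2.5, -1.1], [0, 0, -2]],
    [[0.2, 2.8, -1.1], [0, 0, -2]],
    [[0.3, 3.0, -1.1], [0, 0, -2]],
    [[0.35, 3.2, -1.1], [0, 0, -2]],
    [[0.35, 3.2, -1.1], [0, 0, -2]]
  ]
}}

```text
clock: 13.8
position: [0.5166, 0.0106, 0.0972]
ee_rot: [1.494, 0.993, -1.494]
force: [-3.1, -4.5, 1.0]
width: 0.004
```

Emit:
{"fn": "servo_tool", "kwargs": {
  "plan": [
    [[-0.3, -0.8, 0], [0, 0, 0]],
    [[-0.6, -1.6, 0.5], [0, 0, 2]],
    [[-0.9, -2.5, 1], [0, 0, 2]],
    [[-0.9, -2.8, 1], [0, 0, 2]],
    [[-0.9, -2.8, 1], [0, 0, 2]]
  ]
}}

```text
clock: 14.3
position: [0.5079, -0.0182, 0.1074]
ee_rot: [1.472, 1.012, -1.471]
force: [-0.3, 0.8, 0.2]
width: 0.005
```

```bash
python3 bark.py 2;python3 - <<'E'
from cell import arm
from ov import *
w=arm.get_image("wrist")
cv2.imwrite("pics/z2.png",cv2.resize(w["frame"][145:195,340:410],None,fx=11,fy=11,interpolation=cv2.INTER_CUBIC))
E
```

```text
(no output)
```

View pics/wk2.png

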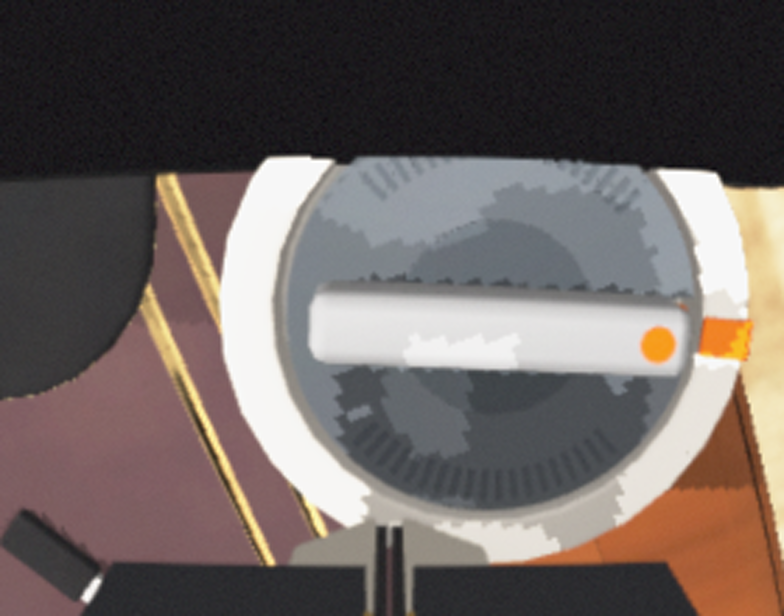

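View pics/z2.png

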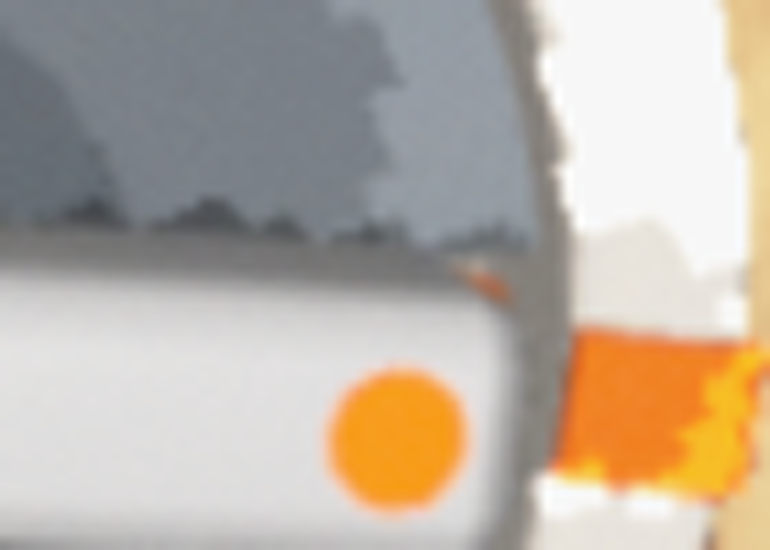

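Run:
```python
from ang import *
run([((320,326),.14),((658,344),.14),((308,326),.14),((690,339),.14)],[((701,337),.115),((748,341),.115)])
# edges
run([((330,286),.14),((670,300),.14),((308,326),.14),((690,339),.14)],[])
run([((330,361),.14),((670,374),.14),((308,326),.14),((690,339),.14)],[])
w=arm.get_image("wrist");c=np.array([.543,.0145])
for dirs in (-22.,-24.):
    k=np.deg2rad(dirs);print(dirs,[proj(w,[[c[0]+r*np.cos(k),c[1]+r*np.sin(k),z]],True).round(1).tolist() for r,z in ((.046,.115),(.057,.115))])
# rim fit: outer ring points at z .115
from scipy.optimize import least_squares
hsv=cv2.cvtColor(w["frame"],cv2.COLOR_BGR2HSV)
W=lambda q:(140+(q[0]+.5)/2.8-.5,60+(q[1]+.5)/2.8-.5)
P=np.array([onz(w,W(q),.115,True)[:2] for q in ((222,310),(232,400),(300,505),(350,527),(740,280),(735,410),(640,530),(560,562))])
f=least_squares(lambda v:np.hypot(P[:,0]-v[0],P[:,1]-v[1])-v[2],[.543,.0145,.057]);print(f.x.round(4),(f.fun*1000).round(1))
```

```text
bar az -23.4
pt [ 0.5847 -0.0023]
  c [0.5436 0.0195] r 0.0465 az -27.9
  c [0.543  0.0145] r 0.045 az -21.9
pt [ 0.5949 -0.0069]
  c [0.5436 0.0195] r 0.0577 az -27.2
  c [0.543  0.0145] r 0.0562 az -22.4
bar az -22.4
bar az -22.7
-22.0 [[[391.8, 180.3]], [[408.4, 181.1]]]
-24.0 [[[391.5, 182.9]], [[408.0, 184.3]]]
[0.5429 0.0143 0.0559] [ 0.4  1.   0.6 -2.6 -1.7  1.3  1.4 -0.3]
```

Emit:
{"fn": "servo_tool", "kwargs": {
  "plan": [
    [[0, 0, 1.5], [0, 0, 0]],
    [[0.5, 0, 3], [0, 0, 0]],
    [[1.5, 0.8, 3], [0, 0, 0]],
    [[2.5, 1.8, 3], [0, 0, 0]],
    [[3.3, 2.8, 3], [0, 0, 0]],
    [[3.3, 2.8, 2.5], [0, 0, 0]],
    [[3.3, 2.8, 2], [0, 0, 0]],
    [[3.3, 2.8, 1.6], [0, 0, 0]],
    [[3.3, 2.8, 1.4], [0, 0, 0]],
    [[3.3, 2.8, 1.4], [0, 0, 0]]
  ]
}}

```text
clock: 15.65
position: [0.54, 0.0105, 0.1206]
ee_rot: [1.469, 1.014, -1.471]
force: [0.6, -0.9, -0.4]
width: 0.002
```

```bash
python3 look2.py 12; python3 bark.py 3
```

```text
AN -1.0 -4.5 [0.5405 0.0107 0.1211] [-0.2 -1.3  0.7]
```

View pics/sk3.png

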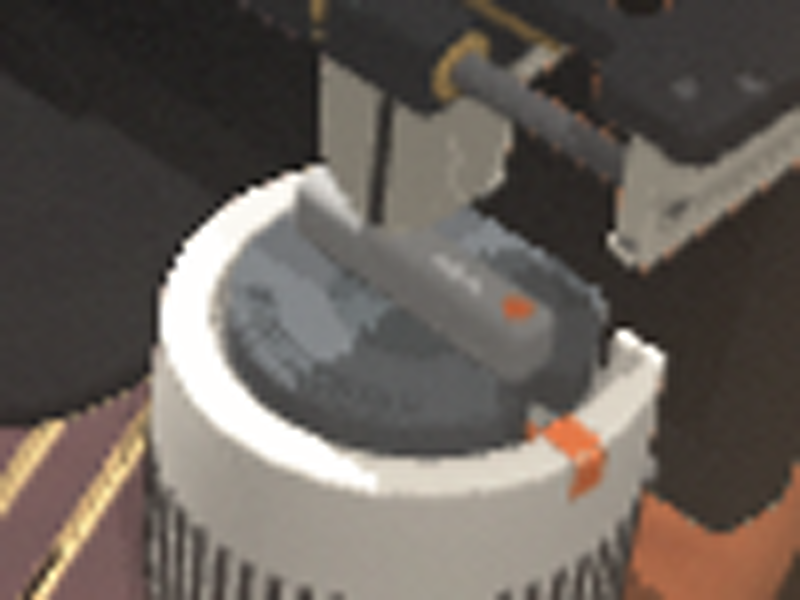

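Emit:
{"fn": "servo_tool", "kwargs": {
  "plan": [
    [[0.1, 0, -0.3], [0, 0, 0]],
    [[0.1, 0, -0.5], [0, 0, 0]],
    [[0.1, 0, -0.7], [0, 0, 0]],
    [[0.1, 0, -0.8], [0, 0, 0]],
    [[0.1, 0, -0.9], [0, 0, 0]],
    [[0.1, 0, -0.9], [0, 0, 0]]
  ]
}}

```text
clock: 16.45
position: [0.5416, 0.0108, 0.1121]
ee_rot: [1.47, 1.014, -1.47]
force: [-0.1, 0.7, 0.6]
width: 0.007
```

Emit:
{"fn": "servo_tool", "kwargs": {
  "plan": [
    [[0, 0, -0.1], [0, 0, 0]],
    [[0, 0, -0.2], [0, 0, 0]],
    [[0, 0, -0.3], [0, 0, 0]],
    [[0, 0, -0.3], [0, 0, 0]]
  ]
}}

```text
clock: 16.85
position: [0.5415, 0.0108, 0.109]
ee_rot: [1.47, 1.014, -1.47]
force: [-1.0, 0.9, 0.1]
width: 0.0
```

```bash
python3 look2.py 13; python3 bark.py 4
```

```text
AN -0.0 -3.9 [0.5416 0.0108 0.1091] [-0.1  0.2 -0.4]
```

View pics/sk4.png

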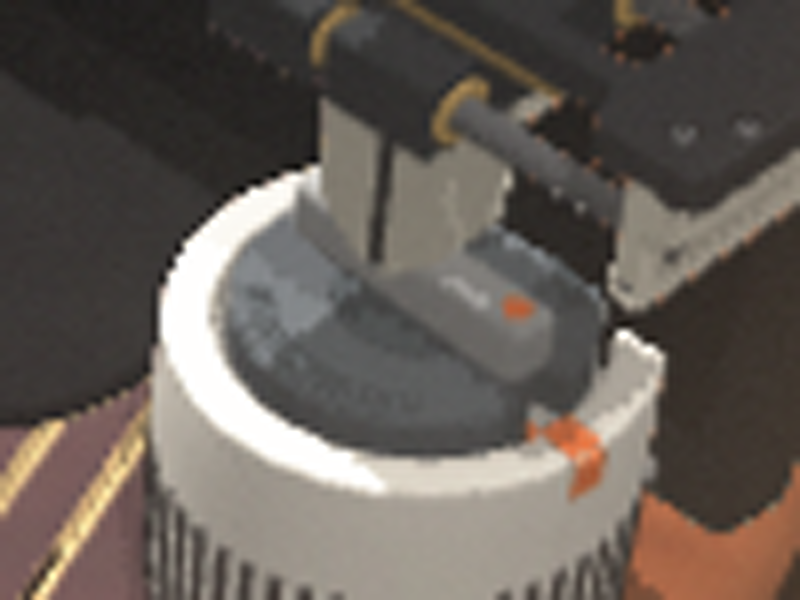

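Emit:
{"fn": "servo_tool", "kwargs": {
  "plan": [
    [[0, 0, -0.1], [0, 0, 0]],
    [[0, 0, -0.2], [0, 0, 0]],
    [[0, 0, -0.3], [0, 0, 0]],
    [[0, 0, -0.3], [0, 0, 0]]
  ]
}}

```text
clock: 17.45
position: [0.5415, 0.0108, 0.106]
ee_rot: [1.47, 1.014, -1.47]
force: [-0.1, -0.0, 0.1]
width: 0.005
```

Emit:
{"fn": "servo_tool", "kwargs": {
  "plan": [
    [[0, 0, -0.1], [0, 0, 0]],
    [[0, 0, -0.2], [0, 0, 0]],
    [[0, 0, -0.3], [0, 0, 0]],
    [[0, 0, -0.3], [0, 0, 0]]
  ]
}}

```text
clock: 17.85
position: [0.5416, 0.0108, 0.1034]
ee_rot: [1.47, 1.014, -1.469]
force: [-1.9, 0.1, 3.9]
width: 0.001
```

```bash
python3 look2.py 13; python3 bark.py 5
```

```text
AN -0.0 -3.9 [0.5416 0.0109 0.1034] [-2.  -0.2  6.7]
```

View pics/sk5.png

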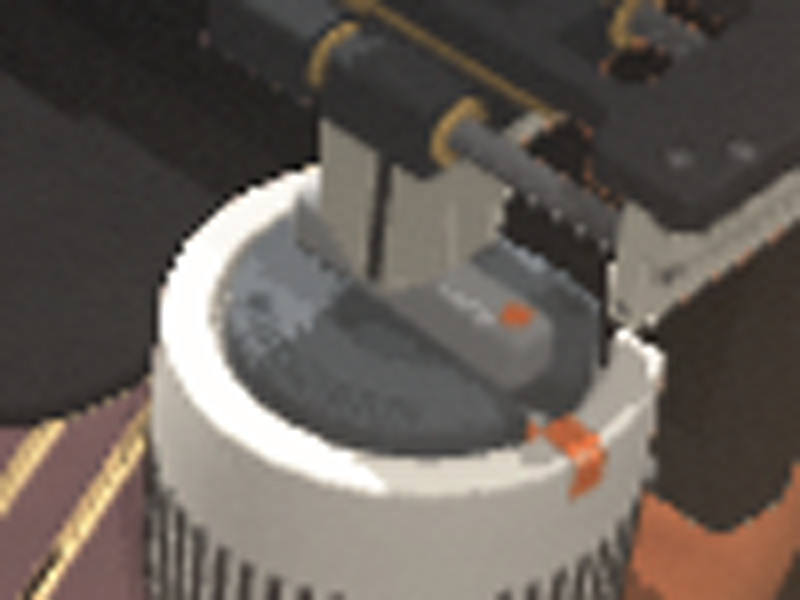

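Emit:
{"fn": "servo_tool", "kwargs": {
  "plan": [
    [[0, 0, -0.1], [0, 0, 0]],
    [[0, 0, -0.2], [0, 0, 0]],
    [[0, 0, -0.3], [0, 0, 0]],
    [[0, 0, -0.3], [0, 0, 0]]
  ]
}}

```text
clock: 18.45
position: [0.5417, 0.0108, 0.1007]
ee_rot: [1.47, 1.013, -1.469]
force: [-2.0, -0.3, 6.2]
width: 0.003
```

```bash
python3 look2.py 14
```

```text
AN 0.0 -3.9 [0.5416 0.0108 0.1007] [-2.5 -0.9  6.9]
```

View pics/m14.png

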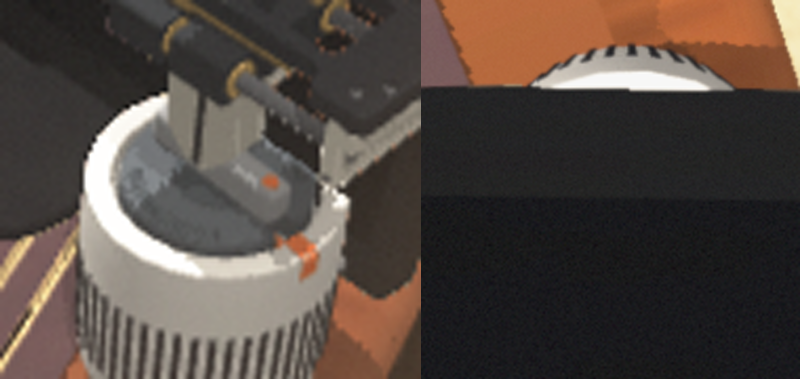

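Emit:
{"fn": "servo_tool", "kwargs": {
  "plan": [
    [[0, 0, -0.1], [0, 0, 0]],
    [[0, 0, -0.2], [0, 0, 0]],
    [[0, 0, -0.3], [0, 0, 0]],
    [[0, 0, -0.3], [0, 0, 0]]
  ]
}}

```text
clock: 18.95
position: [0.5418, 0.0108, 0.0994]
ee_rot: [1.47, 1.012, -1.469]
force: [-8.5, -1.8, 22.0]
width: 0.002
```

```bash
python3 look2.py 15
```

```text
AN 0.1 -3.9 [0.5418 0.0108 0.0994] [-8.1 -1.5 22.1]
```

View pics/m15.png

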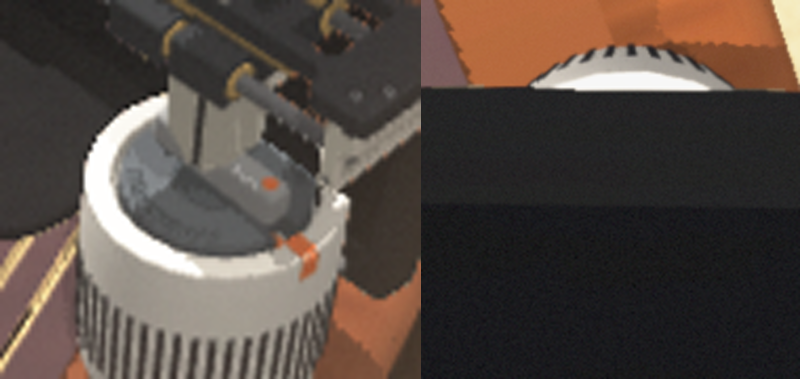

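Emit:
{"fn": "servo_tool", "kwargs": {
  "plan": [
    [[0, 0, 0.5], [0, 0, 0]],
    [[0, 0, 1.5], [0, 0, 0]],
    [[0, -1, 3], [0, 0, 0]],
    [[-1, -3, 4], [0, 0, 0]],
    [[-2, -5, 5], [0, 0, 0]],
    [[-2, -5, 5], [0, 0, 0]]
  ]
}}

```text
clock: 19.65
position: [0.5215, -0.0424, 0.1507]
ee_rot: [1.472, 1.008, -1.471]
force: [0.5, -0.3, -0.0]
width: 0.005
```

```bash
python3 bark.py 6
```

```text
(no output)
```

View pics/sk6.png

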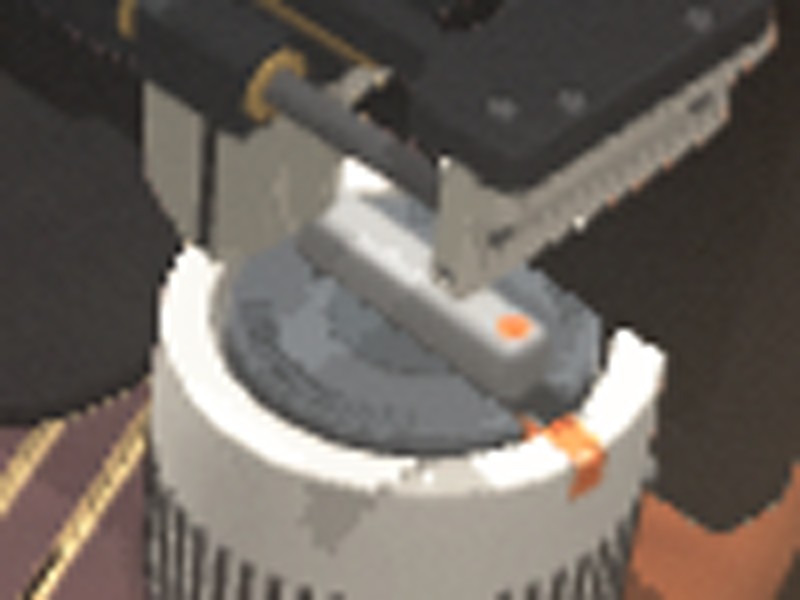

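View pics/wk6.png

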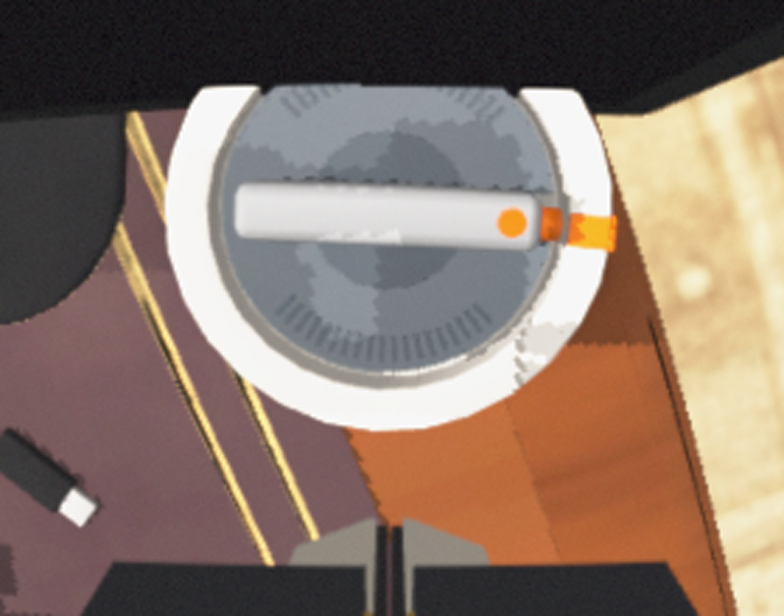

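Emit:
{"fn": "servo_tool", "kwargs": {
  "plan": [
    [[-2, -4, 4], [0, 0, 0]],
    [[-4, -8, 8], [0, 0, 0]],
    [[-6, -11, 10], [0, 0, 0]],
    [[-8, -14, 10], [0, 0, 0]],
    [[-8, -14, 10], [0, 0, 0]]
  ]
}}

```text
clock: 20.25
position: [0.44, -0.1846, 0.2507]
ee_rot: [1.474, 1.004, -1.475]
force: [-0.1, 0.2, 0.7]
width: 0.006
```

Run:
```python
from cell import arm
from ov import *
s=arm.get_image("side");cv2.imwrite("pics/sf.png",s["frame"])
c=np.array([.543,.0145])
overlay(s,c,-22.3,-22.7,.007,(300,130,400,210),4,"pics/f1.png")
overlay(s,c,-22.3,-22.7,0,(300,130,400,210),4,"pics/f2.png")
A=np.hstack([cv2.imread("pics/f1.png"),cv2.imread("pics/f2.png")]);B=cv2.resize(s["frame"][130:210,300:400],None,fx=4,fy=4,interpolation=cv2.INTER_CUBIC)
cv2.imwrite("pics/f.png",np.vstack([A[:300],np.hstack([B,B])[:300]]))
st=arm.observe();print(st["position"],st["force"].round(1))
for p in (s,):
  for q in ("notebook","ball_pen","mouse","usb_stick"): print(q,[np.round(d["at"]).tolist() for d in arm.search_frame(p,q)[:1]])
```

```text
[ 0.44129087 -0.18146448  0.25010128] [ 1.1  0.4 -0.3]
notebook [[184.0, 322.0]]
ball_pen [[177.0, 318.0]]
mouse [[200.0, 251.0]]
usb_stick [[255.0, 199.0]]
```

View pics/f.png

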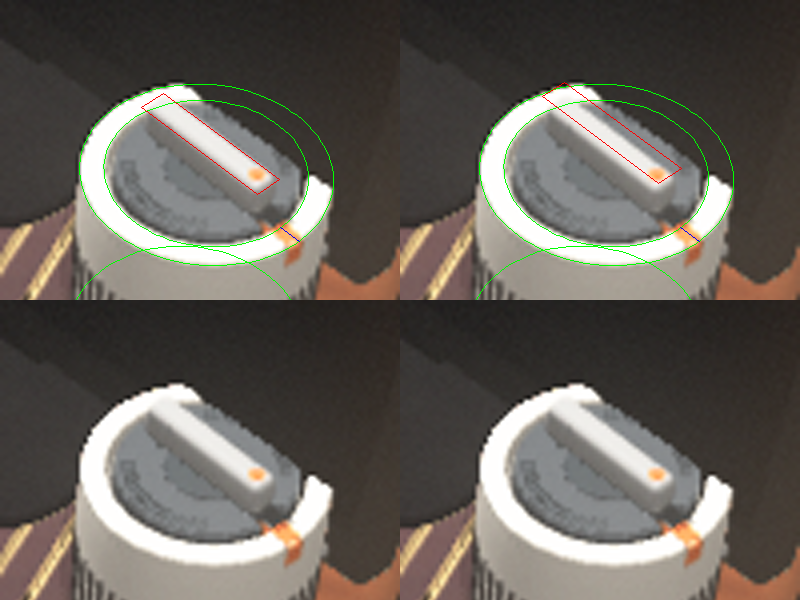

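View pics/sf.png

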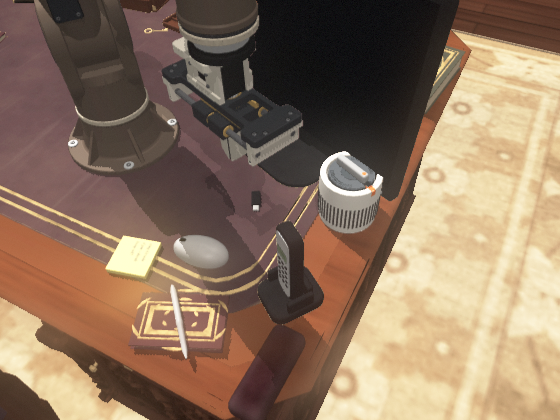

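Run:
```python
from cell import arm
from ov import *
from scipy.optimize import least_squares
s=arm.get_image("side");c=np.array([.543,.0145])
def dot(f,box):
    x0,y0,x1,y1=box;f=f[y0:y1,x0:x1].astype(float)
    o=np.clip(f[:,:,2]-f[:,:,0]-40,0,None) # orange minus
    yy,xx=np.mgrid[y0:y1,x0:x1];return np.array([(o*xx).sum(),(o*yy).sum()])/o.sum()
s0=cv2.imread("pics/side0.png");s1=s["frame"]
u=cv2.imread("pics/sk3.png")  # up-scaled before press
u=cv2.resize(u,(100,80),interpolation=cv2.INTER_AREA);s3=np.zeros_like(s1);s3[130:210,300:400]=u
d0=dot(s0,(362,153,373,163));d3=dot(s3,(359,165,370,176));d1=dot(s1,(359,168,370,179))
print(d0,d3,d1)
P=lambda az,z,r,dx,dy:proj(s,[[c[0]+dx+r*np.cos(np.deg2rad(az)),c[1]+dy+r*np.sin(np.deg2rad(az)),z]])[0]
for az in (-21.5,-22.7,-24): print(az,[P(az,z,.029,0,0).round(2).tolist() for z in (.14,.137,.135,.133)])
print("init",[P(az,.14,.029,0,0).round(2).tolist() for az in (50,52,54)])
```

```text
[366.16384181 156.76723164] [364.17928287 170.61354582] [363.73204105 173.11402509]
-21.5 [[364.33, 171.08], [364.15, 172.29], [364.03, 173.09], [363.91, 173.89]]
-22.7 [[364.09, 171.25], [363.91, 172.46], [363.79, 173.26], [363.67, 174.05]]
-24 [[363.82, 171.43], [363.64, 172.63], [363.52, 173.43], [363.41, 174.23]]
init [[366.64, 157.74], [366.35, 157.38], [366.05, 157.02]]
```

Emit:
{"fn": "servo_tool", "kwargs": {
  "plan": [
    [[2, 4, 0], [0, 0, 0]],
    [[4, 8, 0], [0, 0, 0]],
    [[6, 12, -2], [0, 0, 0]],
    [[8, 16, -5], [0, 0, 0]],
    [[9.5, 18.3, -9], [0, 0, 0]],
    [[10.3, 19.2, -11], [0, 0, 0]],
    [[10.3, 19.2, -13], [0, 0, 0]],
    [[10.3, 19.2, -14], [0, 0, 0]],
    [[10.3, 19.2, -14.4], [0, 0, 0]],
    [[10.3, 19.2, -14.4], [0, 0, 0]]
  ]
}}

```text
clock: 21.55
position: [0.5456, 0.0144, 0.1053]
ee_rot: [1.469, 1.014, -1.467]
force: [-0.1, -0.4, 0.5]
width: 0.003
```

Emit:
{"fn": "servo_tool", "kwargs": {
  "plan": [
    [[-0.1, -0.2, 0], [0, 0, 0]],
    [[-0.1, -0.2, -0.2], [0, 0, 0]],
    [[-0.1, -0.2, -0.4], [0, 0, 0]],
    [[-0.1, -0.2, -0.5], [0, 0, 0]],
    [[-0.1, -0.2, -0.6], [0, 0, 0]],
    [[-0.1, -0.2, -0.6], [0, 0, 0]]
  ]
}}

```text
clock: 22.15
position: [0.5447, 0.0124, 0.0997]
ee_rot: [1.469, 1.014, -1.467]
force: [-1.5, -1.4, 4.1]
width: 0.005
```

Emit:
{"fn": "servo_tool", "kwargs": {
  "plan": [
    [[0, 0, -0.1], [0, 0, 0]],
    [[0, 0, -0.2], [0, 0, 0]],
    [[0, 0, -0.25], [0, 0, 0]],
    [[0, 0, -0.25], [0, 0, 0]]
  ]
}}

```text
clock: 22.55
position: [0.5449, 0.0123, 0.0994]
ee_rot: [1.469, 1.012, -1.466]
force: [-9.9, -2.1, 28.0]
width: 0.005
```

Emit:
{"fn": "servo_tool", "kwargs": {
  "plan": [
    [[0, 0, 0.5], [0, 0, 0]],
    [[0, 0, 1.5], [0, 0, 0]],
    [[0, -1, 3], [0, 0, 0]],
    [[-1, -3, 5], [0, 0, 0]],
    [[-2, -6, 8], [0, 0, 0]],
    [[-4, -10, 12], [0, 0, 0]],
    [[-7, -14, 14], [0, 0, 0]],
    [[-9, -18, 14], [0, 0, 0]],
    [[-9, -18, 14], [0, 0, 0]],
    [[-9, -18, 14], [0, 0, 0]]
  ]
}}

```text
clock: 23.55
position: [0.4542, -0.1695, 0.2398]
ee_rot: [1.472, 1.009, -1.469]
force: [0.2, 0.9, -0.5]
width: 0.005
```

Run:
```python
from cell import arm
from ov import *
s=arm.get_image("side");w=arm.get_image("wrist")
f=s["frame"][168:179,359:370].astype(float);o=np.clip(f[:,:,2]-f[:,:,0]-40,0,None);yy,xx=np.mgrid[168:179,359:370];print((o*xx).sum()/o.sum(),(o*yy).sum()/o.sum())
print(arm.observe()["force"].round(1),arm.observe()["dq"].round(3))
a=cv2.resize(s["frame"][130:210,300:400],None,fx=4,fy=4,interpolation=cv2.INTER_CUBIC)
cv2.imwrite("pics/g.png",a);cv2.imwrite("pics/gw.png",w["frame"])
```

```text
363.728813559322 173.10960451977402
[ 0.8  0.7 -0.1] [-0.022  0.007 -0.013  0.001  0.001 -0.002  0.001]
```

View pics/g.png

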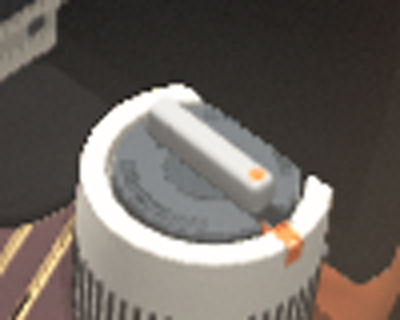

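```bash
python3 -c "
from cell import arm
print(arm.sign_off())"
```

```text
the job is handed in; nothing more can be done
None
```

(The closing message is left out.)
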